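Nest the angle offcuts, reject the channels

ROBOT

A 6-joint arm with a two-finger parallel gripper is mounted at the origin on a cart in front of the work surface, level with it; the furniture and walls round the work are solid. World frame = base frame: x ahead of the robot, y to its left, z up, the work surface at z = 0. Lengths are in mm, angles in rad, forces in N, time in s.
With the tool pointing down it reaches from about 300 to 775 mm from the base axis. Payload 14.6 kg.
Tool frame: the origin (TCP) lies midway between the tips of the shut fingers; the grasp point (between the pads) lies 19 mm behind it; z points along the fingers, y is the direction in which the jaws open and shut (so a half turn about z gives the same grasp; the last joint's range is limited). The gripper opens to 94 mm and grips with 3 to 60 N. Pads are 16 mm wide; open, the fingers measure 119 mm over their backs; the gripper's body (75 mm by 177 mm) begins 78 mm behind the grasp point.
Start: joints at [-1.32, 0.3, 1.521, -0, 1.321, -0.067], TCP at [171.855, -522.451, 205.446] pointing down, gripper open.
Joint ranges: [-3.03, 3.03], [-0.79, 2.21], [0.23, 2.52], [-1.04, 4.18], [0, 3.07], [-2.55, 2.55]. Speed limits (rad/s): [2.22, 2.22, 2.57, 3.14, 3.14, 3.14].

INTERFACE

Orientations are given as [roll, pitch, yaw] about the fixed x, y, z axes, in that order (R = Rz(yaw) Ry(pitch) Rx(roll)).
In Python, from cell import manip gives the robot as it stands.
- The arm moves only by the tool play_rows, never from a script. Its argument "commands" is a list of rows, each an object of numbers: "x", "y", "z": the shift along the tool's x, y, z in m; "wx", "wy", "wz": the turn, a rotation vector about the tool's x, y, z in degrees; "grip": the opening, from 0 (shut) to 1 (fully open). In form: [{"x": .., "y": .., "z": .., "wx": .., "wy": .., "wz": .., "grip": ..}, ...]. A call has 1 to 20 rows; each row shifts and turns the commanded pose from where the row before left it, along the tool's axes as they then stand; what a row does not reach is not made up. A row lasts 1/8 s, in which the tool goes at most 62.5 mm and 10.7 degrees, less where a joint would pass 70% of its speed; a pose out of reach is approached as far as the arm can. A call is refused whole if a number of a shift passes 0.0625 or a number of a turn 10.7, either way. A call with a gripper value outside its range is refused whole. The fingers move at their own pace and stop on an object; "squeeze" is the grip in N (left out, the last holds). Time passes only in rows, so rows that do not move let the fingers close. It gives the time, the measured TCP pose, the force and the opening at its end, in the units of the state.
- manip.read_state(): the state, without advancing time (a new reading comes with each control period).
- manip.camera(name): name is "side" or "top"; returns (picture, depth): 480x640x3 uint8, red, green, blue; 480x640 float32, mm along the optical axis (not along the pixel's ray), 0 where there is no reading.
- manip.camera_info(name): a dict with "intrinsics" (3x3 intrinsics, pixels), "camera_from_world" (4x4, takes a point from world to camera coordinates). Camera axes: x right, y up, looking along -z (the intrinsics and any distortion apply to the point x, -y, -z); pixel columns grow to the right and rows downward; lengths in mm; the calibration is good to about 2 mm. A picture is of the moment at which its call begins. camera_info takes no time and is no camera call.
- manip.sign_off(): hands the job in, once; it reports no verdict.
The state is a dict: "clock": time; "joints": joint angles; "qd": joint speeds; "effort": joint torques, N m; "eef_pos": TCP position; "eef_rot": TCP orientation; "wrist_force": force on the tool from outside, world axes, zero at the start; "moment": the same for the moment, N m; "finger_gap": finger opening in mm.
Only numpy, scipy, OpenCV 4.12 (cv2) and the standard library are available. Lean on these libraries where they do the work, as an engineer would, in place of code of your own. Each camera call takes 0.05 s, during which the arm holds its last target.

TASK

Slide the U-channel in front of the plywood holder off to one side until it is completely beside the holder, then nest the two loose aluminium angle offcuts snugly one behind the other into the angle fixed in the holder. Leave the other U-channel and everything else where it is. Slide the pieces along the worktop without lifting them and keep them standing.

Things in the scene. Friction and masses are not known exactly. Their poses are not given: they have to be found in the camera images.
- holder: Fixed plywood V stop holding a fixed aluminium angle like the loose ones, 35 high (mm). Origin: outer edge of that angle's corner, worktop level. x: level, out through the corner; the mouth faces -x (robot). Inner corner x=-7, wing ends x=-64, y=+-64; all within y=+-75, x>-68; bare worktop in the mouth. Nested: first loose angle at x=-7, second x=-14, y=0, same heading.
- angle_1: Loose 0.14 kg aluminium angle on end, V in plan (mm): 2 wings 90 long, 5 thick, 35 high, at 90 deg. Origin: outer edge of the corner, underside. x: level, out through the corner; wings run back to x=-64, y=+-64; inner corner x=-7; open to -x; z up. Both loose angles alike. Pushed from inside its corner it slides; fingers square in the corner also steer it; a sharp turn there may tip it.
- angle_2: Loose 0.14 kg aluminium angle on end, V in plan (mm): 2 wings 90 long, 5 thick, 35 high, at 90 deg. Origin: outer edge of the corner, underside. x: level, out through the corner; wings run back to x=-64, y=+-64; inner corner x=-7; open to -x; z up. Both loose angles alike. Pushed from inside its corner it slides; fingers square in the corner also steer it; a sharp turn there may tip it.
- channel_blocking: Loose 0.14 kg aluminium U-channel on end, square U in plan (mm): web 70 wide (y), flanges 55 deep (x), 5 thick, 35 high. Origin: centre of the 55x70 outline, underside; web at +x, open to -x, z up. Does not nest. This one stands just in front of the holder's mouth, about 107 mm from its origin, and is in the way.
- channel_spare: Loose 0.14 kg aluminium U-channel on end, square U in plan (mm): web 70 wide (y), flanges 55 deep (x), 5 thick, 35 high. Origin: centre of the 55x70 outline, underside; web at +x, open to -x, z up. Does not nest. This one stands in the row nearest the robot, at its left or right end, and stays where it is.
- masking_tape: roll of masking tape lying flat at the left of the work, 94 mm across, 25 mm high, origin under its centre; a bystander
- screwdriver_1: screwdriver with a yellow handle lying at the right, 195 x 30 x 32 mm, origin under its centre; a bystander
- cutters_1: side cutters with red handles lying at the right, 157 x 58 x 14 mm, origin under their centre; a bystander

How it is judged:
By the outcome, as a careful person would: the job done as asked, in the order asked, and still so for the second after the job is handed in, with the robot touching nothing.
It also fails if it takes over 72 s, if anything falls off the work surface, if the arm or the gripper's body presses on something with over 40 N, if the wrist force passes 120 N, or if a joint passes its speed limit or range.

## Working session

There is one attempt and no reset: what is moved stays moved. The work goes in short steps, Python scripts to look and compute and a tool call to move; the robot and the scene stay as the last step left them, time stands still between calls to the robot, and variables do not carry over. Pictures are saved under pics/ and viewed, and the job is handed in when it is done.

Besides the shell and the picture viewer there is one more tool, called as a command line: name --argument value ..., lists and objects as JSON in quotes. play_rows: Moves the arm, as the interface text tells. Its arguments: {"type":"object","properties":{"commands":{"type":"array"},"squeeze":{"type":"number"}},"required":["commands"]}

```bash
mkdir -p pics; ls
cat > h.py <<'E'
import numpy as np, cv2
from cell import manip
def info(n):
    i=manip.camera_info(n); return np.array(i["intrinsics"]),np.array(i["camera_from_world"]),i
def cast(n,u,v,z):
    K,T,_=info(n)
    d=np.linalg.inv(K)@np.array([u,v,1.]); d=np.array([d[0],-d[1],-d[2]])
    R=T[:3,:3];t=T[:3,3]; c=-R.T@t; w=R.T@d
    return c+w*(z-c[2])/w[2]
def cloud(n,dep):
    K,T,_=info(n); v,u=np.mgrid[0:480,0:640]
    r=np.linalg.inv(K)@np.stack([u.ravel(),v.ravel(),np.ones(u.size)])
    p=np.stack([r[0],-r[1],-r[2]])*dep.ravel()
    return (T[:3,:3].T@(p-T[:3,3:4])).T.reshape(480,640,3)
def proj(n,p):
    K,T,_=info(n); c=T[:3,:3]@np.array(p,float)+T[:3,3]; q=K@np.array([c[0],-c[1],-c[2]]); return q[:2]/q[2]
E
python3 - <<'E'
from h import *
for n in("top","side"):
    a,d=manip.camera(n); cv2.imwrite(f"pics/{n}0.png",a[:,:,::-1]); np.savez(f"pics/{n}0.npz",a=a,d=d)
    print(info(n))
print(manip.read_state())
E
```

```text
pics
(array([[575.92555378,   0.        , 324.23240015],
       [  0.        , 575.92555378, 240.71270186],
       [  0.        ,   0.        ,   1.        ]]), array([[ 7.67626889e-03, -9.99948036e-01, -6.70817551e-03,
        -6.01999092e+00],
       [ 9.97930902e-01,  7.23219332e-03,  6.38874802e-02,
        -5.86923459e+02],
       [-6.38356456e-02, -7.18471312e-03,  9.97934562e-01,
        -1.65991396e+03],
       [ 0.00000000e+00,  0.00000000e+00,  0.00000000e+00,
         1.00000000e+00]]), {'intrinsics': array([[575.92555378,   0.        , 324.23240015],
       [  0.        , 575.92555378, 240.71270186],
       [  0.        ,   0.        ,   1.        ]]), 'camera_from_world': array([[ 7.67626889e-03, -9.99948036e-01, -6.70817551e-03,
        -6.01999092e+00],
       [ 9.97930902e-01,  7.23219332e-03,  6.38874802e-02,
        -5.86923459e+02],
       [-6.38356456e-02, -7.18471312e-03,  9.97934562e-01,
        -1.65991396e+03],
       [ 0.00000000e+00,  0.00000000e+00,  0.00000000e+00,
         1.00000000e+00]])})
(array([[601.22460418,   0.        , 323.29042227],
       [  0
[... 929 characters left out ...]
00000e+00,
         1.00000000e+00]])})
{'clock': 0.1, 'joints': array([-1.31957448e+00,  3.00382453e-01,  1.52150894e+00,  7.20903055e-06,
        1.32067575e+00, -6.66004753e-02]), 'qd': array([-0.00052305, -0.00048212, -0.0020076 ,  0.00025546, -0.0015837 ,
       -0.00163932]), 'effort': array([ 1.09016978e-04, -5.32638967e+01, -3.53280830e+01,  7.09385192e-02,
        2.35338346e-02, -6.19547677e-05]), 'eef_pos': array([ 171.8170544 , -522.23726293,  204.96546704]), 'eef_rot': array([-3.14062079e+00, -7.18207509e-05,  3.17820496e-01]), 'wrist_force': array([-0.90473199,  0.31036507,  0.22882299]), 'moment': array([-0.00749956, -0.01371006,  0.00404122]), 'finger_gap': 93.68867521457877}
```

View pics/top0.png

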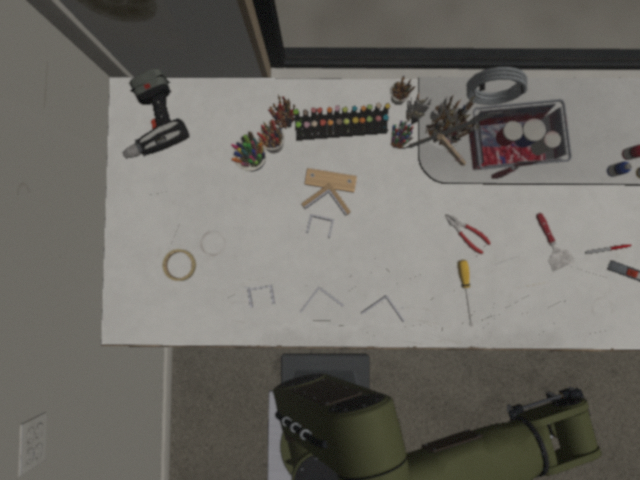

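View pics/side0.png

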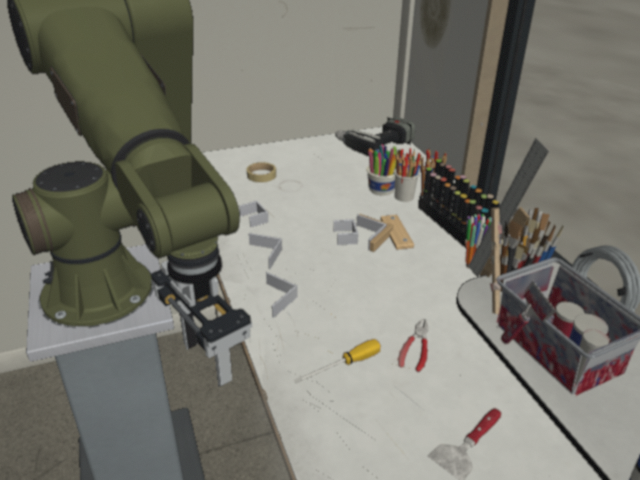

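The top view shows, in pixels: the holder near (328,190), the blocking channel near (320,226), the spare channel (260,295), and the angles at (321,298) and (383,306). I'll zoom in next.

Run:
```python
from h import *
t=np.load("pics/top0.npz"); a=t["a"];d=t["d"]
c=a[155:335,230:430]; cv2.imwrite("pics/tz.png",cv2.resize(c,None,fx=4,fy=3.3333,interpolation=cv2.INTER_CUBIC)[:,:,::-1])
P=cloud("top",d)[155:335,230:430]
h=np.clip(P[:,:,2]*5+20,0,255).astype(np.uint8)
cv2.imwrite("pics/th.png",cv2.resize(h,None,fx=4,fy=3.333,interpolation=cv2.INTER_NEAREST))
s=np.load("pics/side0.npz"); c=s["a"][190:330,225:425]; cv2.imwrite("pics/sz.png",cv2.resize(c,None,fx=4,fy=4,interpolation=cv2.INTER_CUBIC)[:,:,::-1])
h=np.clip(cloud("side",s["d"])[190:330,225:425,2]*5+20,0,255).astype(np.uint8)
cv2.imwrite("pics/sh.png",cv2.resize(h,None,fx=4,fy=4,interpolation=cv2.INTER_NEAREST))
```

```text
(no output)
```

View pics/tz.png

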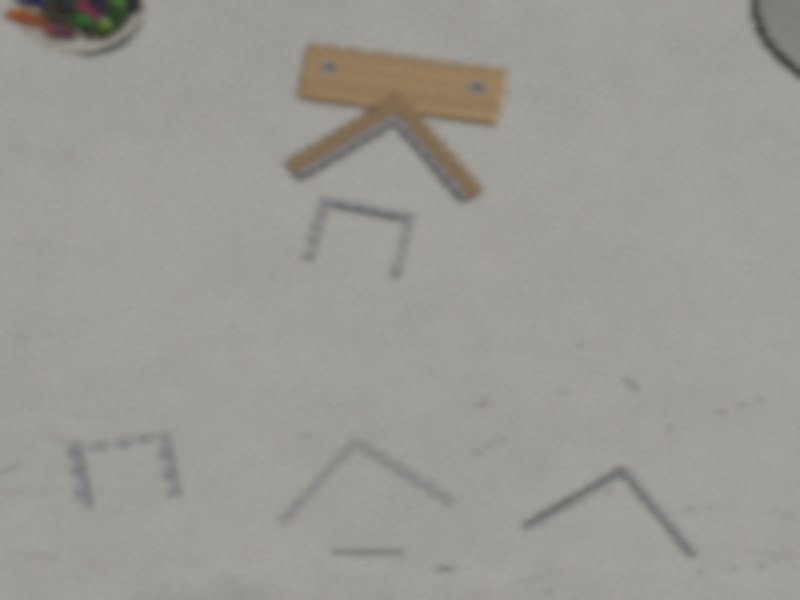

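View pics/th.png

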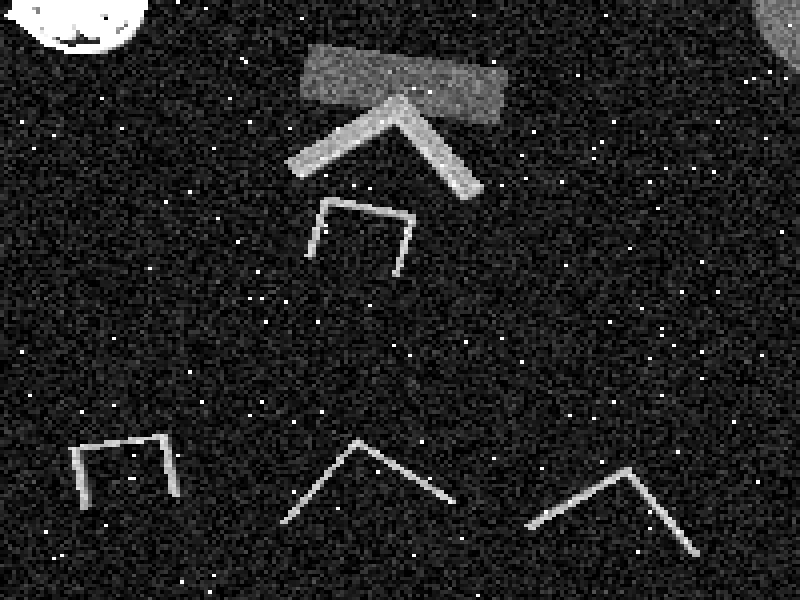

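View pics/sz.png

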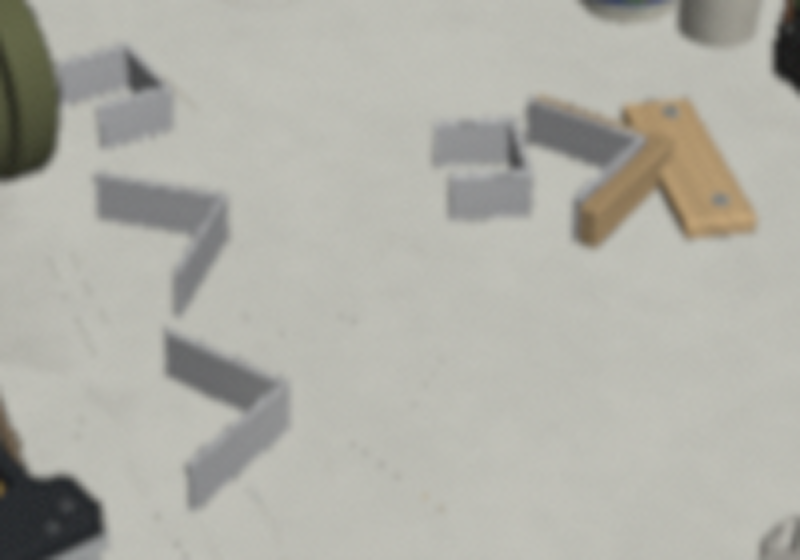

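View pics/sh.png

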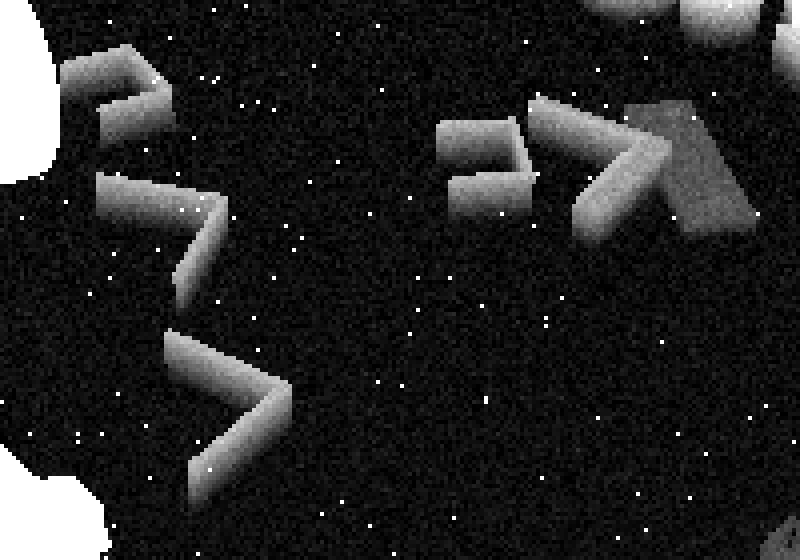

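```bash
cat > meas.py <<'E'
from h import *
def vfit(xy,off=2.5,iters=20):
    # two-line fit; returns corner origin(outer), heading
    xy=np.array(xy,np.float32); c=xy.mean(0)
    e=np.linalg.eigh(np.cov(xy.T))[1]; 
    ax=e[:,1]; s=(xy-c)@ax; lab=s>0
    # tweak: split at the point of extreme normal offset
    n=e[:,0]; q=(xy-c)@n
    far=np.argsort(-np.abs(q)*(np.abs(s)<25))[:8]; lab=s>np.median(s[far])
    for _ in range(iters):
        L=[cv2.fitLine(xy[lab==k],cv2.DIST_HUBER,0,.01,.01).ravel() for k in(0,1)]
        D=np.stack([np.abs((xy[:,0]-l[2])*l[1]-(xy[:,1]-l[3])*l[0]) for l in L])
        new=np.where(np.abs(D[0]-D[1])>3, D[1]<D[0], lab)
        if (new==lab).all(): break
        lab=new.astype(bool)
    A=np.array([[l[1],-l[0]] for l in L]); b=np.array([l[1]*l[2]-l[0]*l[3] for l in L]); I=np.linalg.solve(A,b)
    ds=[]
    for k in(0,1):
        v=L[k][:2]; m=xy[lab==k].mean(0)-I; ds.append(v*np.sign(v@m))
    h=-(ds[0]+ds[1]); h/=np.linalg.norm(h)
    ang=np.degrees(np.arccos(ds[0]@ds[1])); res=[np.sqrt((D[k][lab==k]**2).mean()) for k in(0,1)]
    return I+h*off*np.sqrt(2), np.degrees(np.arctan2(h[1],h[0])), ang, res
def topseg(d,zmin=14,box=((250,720),(-330,330))):
    P=cloud("top",d); P[d==0]=0
    m=((P[:,:,2]>zmin)&(P[:,:,2]<60)&(P[:,:,0]>box[0][0])&(P[:,:,0]<box[0][1])&(P[:,:,1]>box[1][0])&(P[:,:,1]<box[1][1])).astype(np.uint8)
    n,l,s,c=cv2.connectedComponentsWithStats(m,connectivity=8)
    return P,m,[(i,l==i,s[i],c[i]) for i in range(1,n) if s[i][4]>25]
def pts(mask,z=35,n="top"):
    v,u=np.nonzero(mask); return np.array([cast(n,a,b,z)[:2] for a,b in zip(u,v)])
if __name__=="__main__":
    import sys
    t=np.load(sys.argv[1]); a=t["a"];d=t["d"]
    P,m,C=topseg(d)
    for i,mk,s,c in C:
        xy=pts(mk); zt=np.median(P[mk][:,2])
        r=cv2.minAreaRect(xy.astype(np.float32))
        print("pix",c.round(1),"n",s[4],"z",zt.round(1),"mean",xy.mean(0).round(1),"rect",np.round(r[0],1),np.round(r[1],1),round(r[2],1))
        try:
            o,h,an,res=vfit(xy); print("   V",o.round(1),round(h,2),"ang",round(an,1),np.round(res,1))
        except Exception as ex: print(ex)
E
python3 meas.py pics/top0.npz
```

```text
pix [310.7 200.3] n 137 z 30.9 mean [703.1  38.4] rect [705.7  35.9] [21. 64.] 36.6
   V [740.  -44.7] -65.88 ang 6.0 [3.5 3.5]
pix [341.5 204.2] n 158 z 32.3 mean [692.2 -50.9] rect [694.5 -49.6] [70.6 20.3] 35.7
   V [698.  -52.3] -51.91 ang 156.9 [4.3 4.1]
pix [320.2 221.9] n 125 z 33.9 mean [640.3  10.3] rect [630.9  11.3] [69.8 55.8] 77.0
   V [708.6  19.8] 3.36 ang 42.9 [10.1  5.1]
pix [260.1 294. ] n 133 z 34.4 mean [431.4 181.3] rect [426.4 179.2] [54.1 71.8] 10.3
   V [638.4 219. ] 10.58 ang 16.6 [8.9 7.5]
pix [320.5 297.6] n 110 z 35.2 mean [422.5   7.8] rect [423.8   9.3] [ 63.4 124.4] 8.5
   V [456.5  13.3] 8.41 ang 89.7 [1.5 1.4]
pix [384.  306.2] n 141 z 34.4 mean [ 399.3 -174.2] rect [ 400.  -175.6] [125.4  64.1] 79.5
   V [ 433.6 -180.4] -9.67 ang 89.3 [1.8 2. ]
```

```bash
cat > hold.py <<'E'
from meas import *
t=np.load("pics/top0.npz"); a=t["a"];d=t["d"]
P,m,C=topseg(d,zmin=24,box=((600,800),(-130,130)))
hsv=cv2.cvtColor(a,cv2.COLOR_RGB2HSV)
for i,mk,s,c in C:
    print(c,s)
    if s[4]<200: continue
    xy=pts(mk); print("full V",vfit(xy))
    g=mk&(hsv[:,:,1]<60); print(g.sum()); 
    if g.sum()>30: print("grey V",vfit(pts(g)))
    w=mk&(hsv[:,:,1]>=75); print(w.sum(),"wood V",vfit(pts(w)))
    ys,xs=np.nonzero(mk)
    for y in range(ys.min(),ys.max()+1): print(y,xs[ys==y].min(),''.join('%4d'%hsv[y,x,1] if mk[y,x] else '   .' for x in range(xs.min(),xs.max()+1)))
E
python3 hold.py
```

```text
[327.10165485 197.74231678] [301 182  50  33 423]
full V (array([748.65217287, -14.65644344]), np.float32(-8.504775), np.float32(87.9023), [np.float32(5.606859), np.float32(5.5627227)])
200
grey V (array([739.09496341, -13.51900516]), np.float32(-8.546962), np.float32(92.079704), [np.float32(6.9336877), np.float32(6.186778)])
163 wood V (array([752.56238164, -15.15399026]), np.float32(-8.762683), np.float32(87.51373), [np.float32(2.5060267), np.float32(2.4954414)])
182 331    .   .   .   .   .   .   .   .   .   .   .   .   .   .   .   .   .   .   .   .   .   .   .   .   .   .   .   .   .   .  91   .   .   .   .   .   .   .   .   .   .   .   .   .   .   .   .   .   .   .
183 329    .   .   .   .   .   .   .   .   .   .   .   .   .   .   .   .   .   .   .   .   .   .   .   .   .   .   .   .  90  91   .   .   .   .   .   .   .   .   .   .   .   .   .   .   .   .   .   .   .   .
184 327    .   .   .   .   .   .   .   .   .   .   .   .   .   .   .   .   .   .   .   .   .   .   .   .   .   .  90  90  90  93  93   .   .   .   .   .   .   .   .   .   .   .   .   .   .   .   .   .   .   .
185
[... 5616 characters left out ...]
 46  70  85  82  65  36
212 344    .   .   .   .   .   .   .   .   .   .   .   .   .   .   .   .   .   .   .   .   .   .   .   .   .   .   .   .   .   .   .   .   .   .   .   .   .   .   .   .   .   .   .   7  24  53  75  70  55   .
213 344    .   .   .   .   .   .   .   .   .   .   .   .   .   .   .   .   .   .   .   .   .   .   .   .   .   .   .   .   .   .   .   .   .   .   .   .   .   .   .   .   .   .   .   5  14  33  59  52   .   .
214 345    .   .   .   .   .   .   .   .   .   .   .   .   .   .   .   .   .   .   .   .   .   .   .   .   .   .   .   .   .   .   .   .   .   .   .   .   .   .   .   .   .   .   .   .   7  25   .   .   .   .
[320.20909091 221.47272727] [306 214  28  22 110]
```

```bash
cat > hold2.py <<'E'
from meas import *
t=np.load("pics/top0.npz"); a=t["a"];d=t["d"]
S=cv2.cvtColor(a,cv2.COLOR_RGB2HSV)[:,:,1].astype(float)
P,m,C=topseg(d,zmin=20,box=((600,800),(-130,130)))
mk=max(C,key=lambda c:c[2][4])[1]
# outer edge of grey: sub-pixel sat=45 crossing along columns going down from wood to grey; inner: lowest mask pixel
E=[];I=[]
for x in range(303,352):
    ys=np.nonzero(mk[:,x])[0]
    if not len(ys): continue
    yb=ys.max()
    if x<330-3 or x>330+3: I.append((x,yb+.5))
    for y in range(yb,ys.min(),-1):
        if S[y-1,x]>=45>S[y,x] and S[y-2,x]>55 : E.append((x,y-1+(S[y-1,x]-45)/(S[y-1,x]-S[y,x]))); break
for nm,Q,off in(("outer",E,0),("inner",[q for q in I if 307<q[0]<345],0)):
  for z in ([35] ):
    xy=[cast("top",u,v,z)[:2] for u,v in Q]; o,h,an,res=vfit(xy); print(nm,len(Q),o.round(1),h.round(2),an,res)
hh=np.radians(-8.5)
E
python3 hold2.py
```

```text
outer 44 [742.4 -14. ] -9.08 89.65944 [np.float32(0.80215496), np.float32(0.2916302)]
inner 30 [732.4 -12.6] -8.75 90.98048 [np.float32(0.51885617), np.float32(0.82030916)]
```

Run:
```python
from meas import *
t=np.load("pics/top0.npz");P=cloud("top",t["d"])
for lo,hi in((12,60),(60,400)):
    m=(P[:,:,2]>lo)&(P[:,:,2]<hi)&(P[:,:,0]>250)&(P[:,:,0]<950)&(abs(P[:,:,1])<450)&(t["d"]>0)
    m=cv2.morphologyEx(m.astype(np.uint8),cv2.MORPH_OPEN,np.ones((2,2),np.uint8))
    n,l,s,c=cv2.connectedComponentsWithStats(m)
    for i in range(1,n):
        if s[i][4]>15:
            q=P[l==i]; print(lo,s[i][4],"x",q[:,0].min().round(),q[:,0].max().round(),"y",q[:,1].min().round(),q[:,1].max().round(),"zmax",np.percentile(q[:,2],98).round())
# U heights / side-view check: median top z from side for pieces
s=np.load("pics/side0.npz");Q=cloud("side",s["d"])
for nm,c in(("A",(456.5,13.3)),("B",(433.6,-180.4)),("chan",(631,11)),("spare",(426,179)),("hold",(741,-14))):
    m=(np.hypot(Q[:,:,0]-c[0],Q[:,:,1]-c[1])<90)&(Q[:,:,2]>5)&(Q[:,:,2]<60); print(nm,m.sum(),"side z 97%",np.percentile(Q[m][:,2],97).round(1))
# side V fits from upper surface points z in 27..35ish -> outer/inner faces only; check corners by projecting
import cv2
a=s["a"].copy()
def mark(o,h,col):
    h=np.radians(h)
    for dx,dy in((0,0),(-64,64),(-64,-64),(-7,0)):
        p=(o[0]+dx*np.cos(h)-dy*np.sin(h),o[1]+dx*np.sin(h)+dy*np.cos(h),35)
        u=proj("side",p); cv2.circle(a,tuple(int(round(k*8)) for k in u),6,col,-1,shift=3)
mark((456.5,13.3),8.4,(255,0,0));mark((433.6,-180.4),-9.7,(0,255,0));mark((741.5,-13.8),-9,(255,0,255))
cv2.imwrite("pics/sm.png",cv2.resize(a[190:330,225:425],None,fx=4,fy=4,interpolation=cv2.INTER_CUBIC)[:,:,::-1])
```

```text
12 192 x 480.0 936.0 y -14.0 454.0 zmax 59.0
12 17 x 906.0 938.0 y -33.0 -27.0 zmax 122.0
12 198 x 856.0 948.0 y -314.0 -263.0 zmax 178.0
12 31 x 919.0 940.0 y 97.0 115.0 zmax 56.0
12 569 x 480.0 927.0 y -192.0 82.0 zmax 73.0
12 1994 x 480.0 901.0 y -456.0 -14.0 zmax 60.0
12 22 x 860.0 868.0 y -230.0 -212.0 zmax 60.0
12 40 x 845.0 866.0 y 123.0 161.0 zmax 38.0
12 1021 x 480.0 798.0 y -97.0 61.0 zmax 41.0
12 24 x 783.0 796.0 y -2.0 18.0 zmax 22.0
12 100 x 480.0 661.0 y -30.0 46.0 zmax 41.0
12 19 x 563.0 578.0 y -445.0 -429.0 zmax 21.0
12 234 x 466.0 557.0 y 374.0 450.0 zmax 33.0
12 284 x 441.0 531.0 y -432.0 -14.0 zmax 36.0
12 51 x 401.0 454.0 y 141.0 159.0 zmax 41.0
12 62 x 389.0 445.0 y 199.0 214.0 zmax 39.0
12 32 x 426.0 450.0 y -20.0 16.0 zmax 42.0
12 120 x 375.0 480.0 y -221.0 -14.0 zmax 43.0
12 17 x 400.0 416.0 y -54.0 -37.0 zmax 45.0
12 18 x 352.0 372.0 y -239.0 -221.0 zmax 44.0
60 2203 x 480.0 1000.0 y -488.0 -14.0 zmax 367.0
60 184 x 480.0 986.0 y -312.0 -14.0 zmax 168.0
60 2729 x 480.0 992.0 y -74.0 273.0 zmax 153.0
60 684 x 480.0 991.0 y -195.0 -14.0 zmax 153.0
60 420 x 480.0 944.0 y -267.0 -14.0 zmax 145.0
60 137 x 875.0 923.0 y 415.0 448.0 zmax 73.0
A 453 side z 97% 34.9
B 585 side z 97% 35.8
chan 738 side z 97% 35.2
spare 423 side z 97% 35.3
hold 1205 side z 97% 33.8
```

View pics/sm.png

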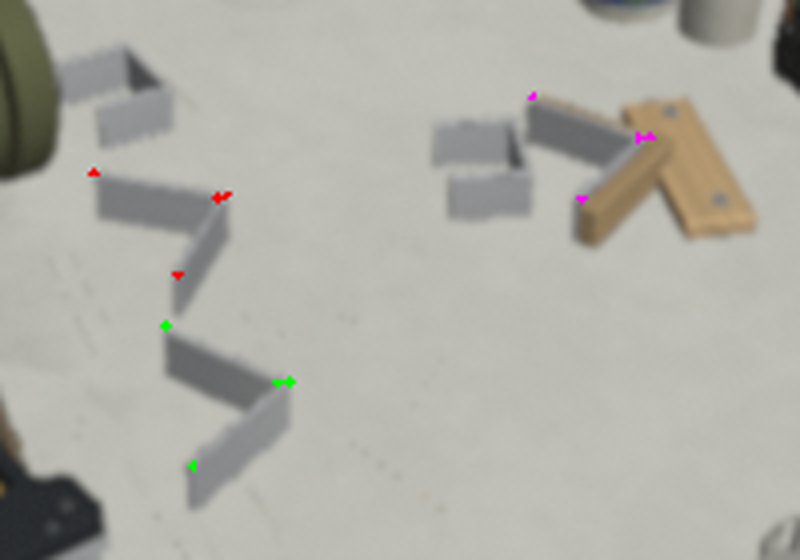

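```bash
python3 -c "
import cv2;a=cv2.imread('pics/side0.png')[255:395,120:280];cv2.imwrite('pics/g.png',cv2.resize(a,None,fx=4,fy=4,interpolation=cv2.INTER_CUBIC))"
```

```text
(no output)
```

View pics/g.png

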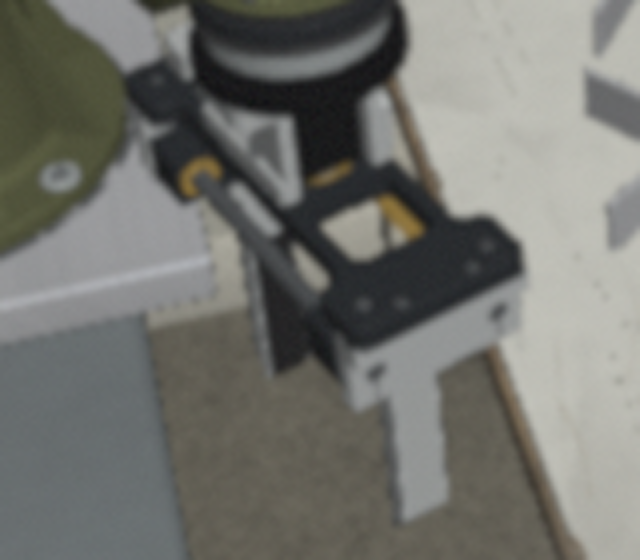

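Run:
```python
from meas import *
t=np.load("pics/top0.npz");P=cloud("top",cv2.medianBlur(t["d"],3))
for y0 in range(-150,300,25):
    m=(P[:,:,2]>50)&(P[:,:,1]>=y0)&(P[:,:,1]<y0+25)&(P[:,:,0]<1000)&(P[:,:,0]>300)
    m2=(P[:,:,2]>10)&(P[:,:,1]>=y0)&(P[:,:,1]<y0+25)&(P[:,:,0]<1000)&(P[:,:,0]>745)
    print(y0,P[m][:,0].min() if m.any() else None,P[m2][:,0].min() if m2.any() else None)
```

```text
-150 909.8670755052472 904.6079554115298
-125 907.7022464737469 902.7377169582277
-100 906.1289744161661 745.4925449274585
-75 903.7594050482362 745.0996621973198
-50 902.1264272493867 745.3197446669279
-25 899.9166088401397 745.7821582040526
0 897.7685348558635 745.4270166467859
25 895.0812694783365 751.2935917096046
50 892.1021142852476 756.9106632625487
75 892.8848099747643 887.1381944228559
100 847.7659990666846 847.7659990666846
125 841.420632688547 841.420632688547
150 805.4493338064109 805.4493338064109
175 787.7798042545422 787.7798042545422
200 784.5636325124854 784.5636325124854
225 787.017544585437 787.017544585437
250 802.8713774289471 802.8713774289471
275 None None
```

Both views put all the pieces about 35 mm high, and the top-view poses reproject onto the side view within about 2 mm. The right side is freer, since a pencil cup stands behind the left, so the channel will go right.

```bash
cat > go.py <<'E'
import sys,json,math
from h import *
# usage: go.py x y z yawdeg n  -> rows turning evenly while translating straight in world
def plan(x,y,z,yaw,n,start=None):
    s=manip.read_state(); p=np.array(s["eef_pos"]) if start is None else np.array(start[:3],float)
    y0=math.degrees(s["eef_rot"][2]) if start is None else start[3]
    dy=(yaw-y0+180)%360-180; d=(np.array([x,y,z],float)-p)/n; rows=[]
    for i in range(n):
        a=math.radians(y0+dy*i/n); tx=np.array([math.cos(a),math.sin(a)]); ty=np.array([math.sin(a),-math.cos(a)])
        rows.append({"x":round(float(d[:2]@tx)/1000,4),"y":round(float(d[:2]@ty)/1000,4),"z":round(-d[2]/1000,4),"wz":round(-dy/n,2)})
    print("from",p.round(1),round(y0,1),"dyaw",round(dy,1)); 
    for r in rows: print(json.dumps(r))
if __name__=="__main__":
    a=list(map(float,sys.argv[1:])); plan(*a[:4],int(a[4]))
E
python3 go.py 631.5 5 150 77 16; python3 -c "
from cell import manip;print(manip.read_state()['eef_rot'])"
```

```text
from [ 171.8 -522.2  205. ] 18.2 dyaw 58.8
{"x": 0.0376, "y": -0.0223, "z": 0.0034, "wz": -3.67}
{"x": 0.0389, "y": -0.0199, "z": 0.0034, "wz": -3.67}
{"x": 0.0401, "y": -0.0173, "z": 0.0034, "wz": -3.67}
{"x": 0.0412, "y": -0.0147, "z": 0.0034, "wz": -3.67}
{"x": 0.042, "y": -0.0121, "z": 0.0034, "wz": -3.67}
{"x": 0.0427, "y": -0.0093, "z": 0.0034, "wz": -3.67}
{"x": 0.0432, "y": -0.0066, "z": 0.0034, "wz": -3.67}
{"x": 0.0436, "y": -0.0038, "z": 0.0034, "wz": -3.67}
{"x": 0.0437, "y": -0.001, "z": 0.0034, "wz": -3.67}
{"x": 0.0437, "y": 0.0018, "z": 0.0034, "wz": -3.67}
{"x": 0.0435, "y": 0.0046, "z": 0.0034, "wz": -3.67}
{"x": 0.0431, "y": 0.0074, "z": 0.0034, "wz": -3.67}
{"x": 0.0425, "y": 0.0101, "z": 0.0034, "wz": -3.67}
{"x": 0.0418, "y": 0.0128, "z": 0.0034, "wz": -3.67}
{"x": 0.0409, "y": 0.0155, "z": 0.0034, "wz": -3.67}
{"x": 0.0398, "y": 0.0181, "z": 0.0034, "wz": -3.67}
[-3.14062079e+00 -7.18207509e-05  3.17820496e-01]
```

play_rows --commands '[{"x": 0.0376, "y": -0.0223, "z": 0.0034, "wz": -3.67, "grip": 0}, {"x": 0.0389, "y": -0.0199, "z": 0.0034, "wz": -3.67}, {"x": 0.0401, "y": -0.0173, "z": 0.0034, "wz": -3.67}, {"x": 0.0412, "y": -0.0147, "z": 0.0034, "wz": -3.67}, {"x": 0.042, "y": -0.0121, "z": 0.0034, "wz": -3.67}, {"x": 0.0427, "y": -0.0093, "z": 0.0034, "wz": -3.67}, {"x": 0.0432, "y": -0.0066, "z": 0.0034, "wz": -3.67}, {"x": 0.0436, "y": -0.0038, "z": 0.0034, "wz": -3.67}, {"x": 0.0437, "y": -0.001, "z": 0.0034, "wz": -3.67}, {"x": 0.0437, "y": 0.0018, "z": 0.0034, "wz": -3.67}, {"x": 0.0435, "y": 0.0046, "z": 0.0034, "wz": -3.67}, {"x": 0.0431, "y": 0.0074, "z": 0.0034, "wz": -3.67}, {"x": 0.0425, "y": 0.0101, "z": 0.0034, "wz": -3.67}, {"x": 0.0418, "y": 0.0128, "z": 0.0034, "wz": -3.67}, {"x": 0.0409, "y": 0.0155, "z": 0.0034, "wz": -3.67}, {"x": 0.0398, "y": 0.0181, "z": 0.0034, "wz": -3.67}, {}]'

```text
$.commands[0]: bad value
```

```bash
python3 go.py 631.5 5 7 77 6;python3 - <<'E'
from h import *
a,d=manip.camera("side"); cv2.imwrite("pics/s1.png",cv2.resize(a[100:310,250:530],None,fx=2.8,fy=2.8,interpolation=cv2.INTER_CUBIC)[:,:,::-1])
print(manip.read_state())
E
```

```text
from [ 171.8 -522.2  205. ] 18.2 dyaw 58.8
{"x": 0.1002, "y": -0.0595, "z": 0.033, "wz": -9.8}
{"x": 0.1089, "y": -0.0416, "z": 0.033, "wz": -9.8}
{"x": 0.1144, "y": -0.0225, "z": 0.033, "wz": -9.8}
{"x": 0.1166, "y": -0.0027, "z": 0.033, "wz": -9.8}
{"x": 0.1153, "y": 0.0172, "z": 0.033, "wz": -9.8}
{"x": 0.1107, "y": 0.0366, "z": 0.033, "wz": -9.8}
{'clock': 0.15, 'joints': array([-1.31960847e+00,  3.00337056e-01,  1.52141597e+00,  3.71477673e-05,
        1.32070156e+00, -6.65930003e-02]), 'qd': array([ 0.00170833, -0.00163985, -0.00177925,  0.00103325, -0.00083816,
        0.00181126]), 'effort': array([ 3.59885198e-03, -5.31958544e+01, -3.52820814e+01,  7.08931591e-02,
        2.35516636e-02, -5.16016132e-05]), 'eef_pos': array([ 171.81509345, -522.2730462 ,  205.02970884]), 'eef_rot': array([-3.14073503e+00, -9.32604696e-05,  3.17771607e-01]), 'wrist_force': array([ 0.25608713, -0.53394485, -0.23289395]), 'moment': array([ 0.00301279, -0.04899692,  0.03521684]), 'finger_gap': 94.17034446870595}
```

View pics/s1.png

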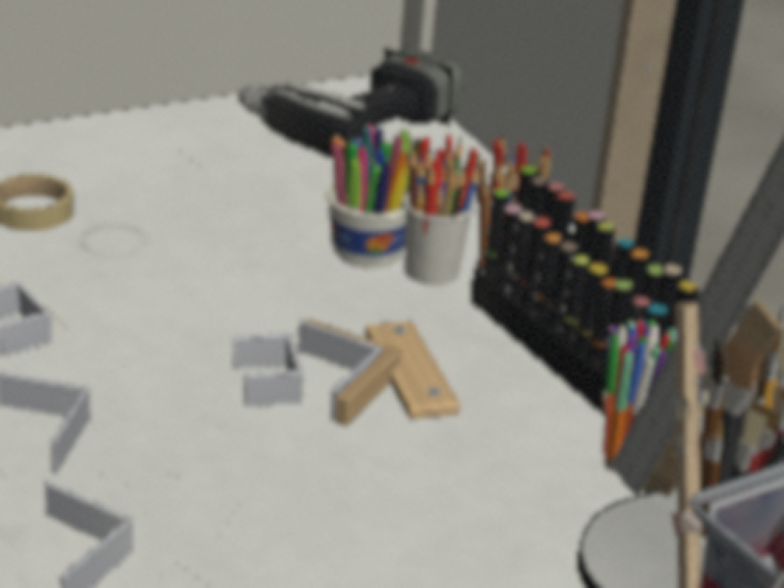

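The call was refused. I'll test with full rows; the picture is unchanged, with the arm still parked.

play_rows --commands '[{"x": 0.0376, "y": -0.0223, "z": 0.0034, "wx": 0, "wy": 0, "wz": -3.67, "grip": 0}]'

```text
clock: 0.28
eef_pos: [199.9, -490.0, 201.6]
eef_rot: [-3.141, 0.0, 0.38]
wrist_force: [-0.0, 0.1, -0.4]
finger_gap: 87.0
```

play_rows --commands '[{"x": 0.0389, "y": -0.0199, "z": 0.0034, "wx": 0, "wy": 0, "wz": -3.67, "grip": 0}, {"x": 0.0401, "y": -0.0173, "z": 0.0034, "wx": 0, "wy": 0, "wz": -3.67, "grip": 0}, {"x": 0.0412, "y": -0.0147, "z": 0.0034, "wx": 0, "wy": 0, "wz": -3.67, "grip": 0}, {"x": 0.042, "y": -0.0121, "z": 0.0034, "wx": 0, "wy": 0, "wz": -3.67, "grip": 0}, {"x": 0.0427, "y": -0.0093, "z": 0.0034, "wx": 0, "wy": 0, "wz": -3.67, "grip": 0}, {"x": 0.0432, "y": -0.0066, "z": 0.0034, "wx": 0, "wy": 0, "wz": -3.67, "grip": 0}, {"x": 0.0436, "y": -0.0038, "z": 0.0034, "wx": 0, "wy": 0, "wz": -3.67, "grip": 0}, {"x": 0.0437, "y": -0.001, "z": 0.0034, "wx": 0, "wy": 0, "wz": -3.67, "grip": 0}, {"x": 0.0437, "y": 0.0018, "z": 0.0034, "wx": 0, "wy": 0, "wz": -3.67, "grip": 0}, {"x": 0.0435, "y": 0.0046, "z": 0.0034, "wx": 0, "wy": 0, "wz": -3.67, "grip": 0}, {"x": 0.0431, "y": 0.0074, "z": 0.0034, "wx": 0, "wy": 0, "wz": -3.67, "grip": 0}, {"x": 0.0425, "y": 0.0101, "z": 0.0034, "wx": 0, "wy": 0, "wz": -3.67, "grip": 0}, {"x": 0.0418, "y": 0.0128, "z": 0.0034, "wx": 0, "wy": 0, "wz": -3.67, "grip": 0}, {"x": 0.0409, "y": 0.0155, "z": 0.0034, "wx": 0, "wy": 0, "wz": -3.67, "grip": 0}, {"x": 0.0398, "y": 0.0181, "z": 0.0034, "wx": 0, "wy": 0, "wz": -3.67, "grip": 0}, {"x": 0, "y": 0, "z": 0, "wx": 0, "wy": 0, "wz": 0, "grip": 0}, {"x": 0, "y": 0, "z": 0, "wx": 0, "wy": 0, "wz": 0, "grip": 0}]'

```text
clock: 2.4
eef_pos: [631.5, 4.2, 150.7]
eef_rot: [-3.141, 0.0, 1.342]
wrist_force: [-0.5, -0.8, 0.1]
finger_gap: 0.3
```

```bash
python3 go.py 631.5 5 7 77 6;python3 - <<'E'
from h import *
a,d=manip.camera("side"); cv2.imwrite("pics/s1b.png",cv2.resize(a[100:310,250:530],None,fx=2.8,fy=2.8,interpolation=cv2.INTER_CUBIC)[:,:,::-1])
s=manip.read_state();print(s["clock"],s["eef_rot"],s["joints"])
E
```

```text
from [631.5   4.2 150.7] 76.9 dyaw 0.1
{"x": 0.0001, "y": -0.0, "z": 0.0239, "wz": -0.02}
{"x": 0.0001, "y": -0.0, "z": 0.0239, "wz": -0.02}
{"x": 0.0001, "y": -0.0, "z": 0.0239, "wz": -0.02}
{"x": 0.0001, "y": -0.0, "z": 0.0239, "wz": -0.02}
{"x": 0.0001, "y": -0.0, "z": 0.0239, "wz": -0.02}
{"x": 0.0001, "y": -0.0, "z": 0.0239, "wz": -0.02}
2.45 [-3.14119357e+00  1.82427070e-04  1.34161261e+00] [-5.18962544e-02  5.26245680e-01  1.33272559e+00 -1.13866118e-04
  1.28304639e+00  1.77319841e-01]
```

View pics/s1b.png

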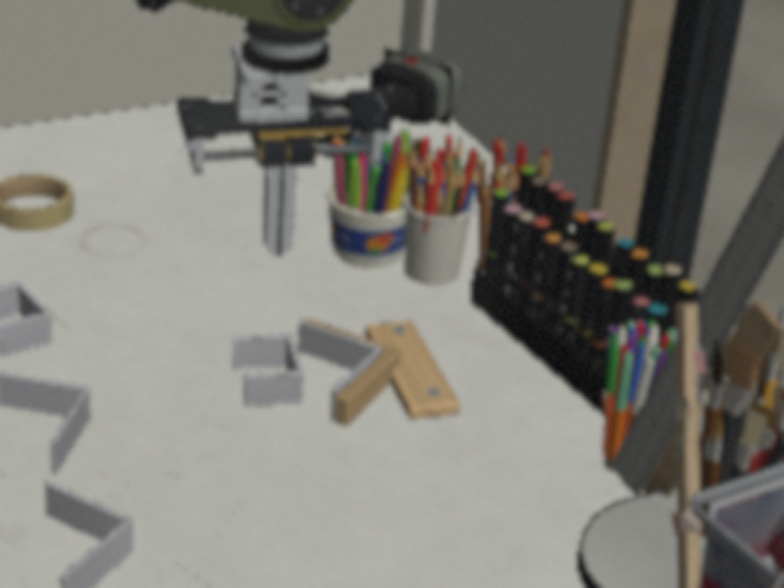

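The finger is about 145 mm above the channel (tip near (278,250) in the picture), well clear. Next I'll descend and push right.

play_rows --commands '[{"x": 0, "y": 0, "z": 0.03, "wx": 0, "wy": 0, "wz": 0, "grip": 0}, {"x": 0, "y": 0, "z": 0.04, "wx": 0, "wy": 0, "wz": 0, "grip": 0}, {"x": 0, "y": 0, "z": 0.04, "wx": 0, "wy": 0, "wz": 0, "grip": 0}, {"x": 0, "y": 0, "z": 0.024, "wx": 0, "wy": 0, "wz": 0, "grip": 0}, {"x": 0, "y": 0, "z": 0.009, "wx": 0, "wy": 0, "wz": 0, "grip": 0}, {"x": -0.005, "y": 0, "z": 0, "wx": 0, "wy": 0, "wz": 0, "grip": 0}, {"x": -0.005, "y": 0, "z": 0, "wx": 0, "wy": 0, "wz": 0, "grip": 0}, {"x": -0.004, "y": 0, "z": 0, "wx": 0, "wy": 0, "wz": 0, "grip": 0}, {"x": -0.004, "y": 0, "z": 0, "wx": 0, "wy": 0, "wz": 0, "grip": 0}, {"x": -0.005, "y": 0, "z": 0, "wx": 0, "wy": 0, "wz": 0, "grip": 0}, {"x": -0.007, "y": 0, "z": 0, "wx": 0, "wy": 0, "wz": 0, "grip": 0}, {"x": -0.009, "y": 0, "z": 0, "wx": 0, "wy": 0, "wz": 0, "grip": 0}, {"x": -0.009, "y": 0, "z": 0, "wx": 0, "wy": 0, "wz": 0, "grip": 0}, {"x": -0.009, "y": 0, "z": 0, "wx": 0, "wy": 0, "wz": 0, "grip": 0}, {"x": -0.009, "y": 0, "z": 0, "wx": 0, "wy": 0, "wz": 0, "grip": 0}, {"x": -0.005, "y": 0, "z": 0, "wx": 0, "wy": 0, "wz": 0, "grip": 0}, {"x": 0, "y": 0, "z": 0, "wx": 0, "wy": 0, "wz": 0, "grip": 0}]'

```text
clock: 4.58
eef_pos: [615.7, -65.0, 8.0]
eef_rot: [-3.142, 0.0, 1.342]
wrist_force: [0.7, 0.1, 0.6]
finger_gap: 0.3
```

Run:
```python
from h import *
a,d=manip.camera("side"); cv2.imwrite("pics/s2.png",cv2.resize(a[100:310,250:530],None,fx=2.8,fy=2.8,interpolation=cv2.INTER_CUBIC)[:,:,::-1])
```

```text
(no output)
```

View pics/s2.png

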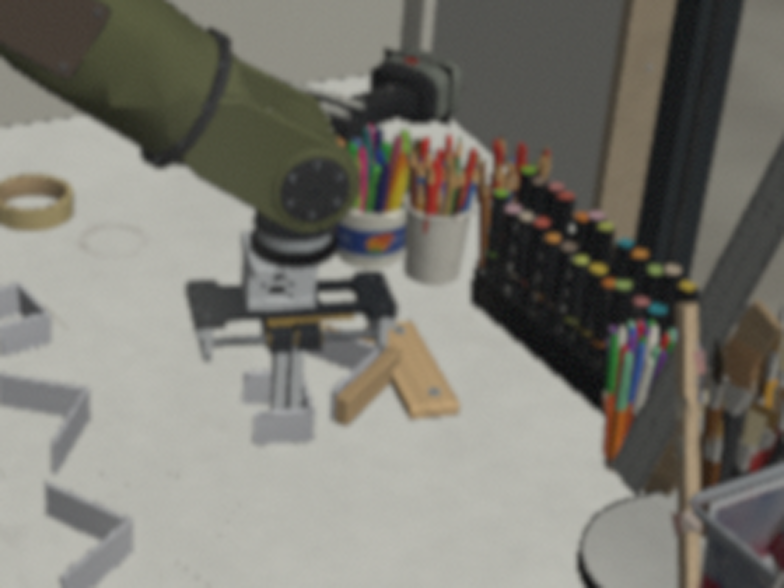

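The channel (near (283,412)) is standing and following. I'll continue 105 mm.

play_rows --commands '[{"x": -0.004, "y": 0, "z": 0, "wx": 0, "wy": 0, "wz": 0, "grip": 0}, {"x": -0.007, "y": 0, "z": 0, "wx": 0, "wy": 0, "wz": 0, "grip": 0}, {"x": -0.01, "y": 0, "z": 0, "wx": 0, "wy": 0, "wz": 0, "grip": 0}, {"x": -0.01, "y": 0, "z": 0, "wx": 0, "wy": 0, "wz": 0, "grip": 0}, {"x": -0.01, "y": 0, "z": 0, "wx": 0, "wy": 0, "wz": 0, "grip": 0}, {"x": -0.01, "y": 0, "z": 0, "wx": 0, "wy": 0, "wz": 0, "grip": 0}, {"x": -0.01, "y": 0, "z": 0, "wx": 0, "wy": 0, "wz": 0, "grip": 0}, {"x": -0.01, "y": 0, "z": 0, "wx": 0, "wy": 0, "wz": 0, "grip": 0}, {"x": -0.01, "y": 0, "z": 0, "wx": 0, "wy": 0, "wz": 0, "grip": 0}, {"x": -0.01, "y": 0, "z": 0, "wx": 0, "wy": 0, "wz": 0, "grip": 0}, {"x": -0.008, "y": 0, "z": 0, "wx": 0, "wy": 0, "wz": 0, "grip": 0}, {"x": -0.006, "y": 0, "z": 0, "wx": 0, "wy": 0, "wz": 0, "grip": 0}, {"x": 0, "y": 0, "z": 0, "wx": 0, "wy": 0, "wz": 0, "grip": 0}, {"x": 0.02, "y": 0, "z": 0, "wx": 0, "wy": 0, "wz": 0, "grip": 0}, {"x": 0, "y": 0, "z": 0, "wx": 0, "wy": 0, "wz": 0, "grip": 0}]'

```text
clock: 6.5
eef_pos: [597.0, -145.5, 8.0]
eef_rot: [-3.142, -0.0, 1.345]
wrist_force: [0.1, -0.1, 0.8]
finger_gap: 0.4
```

Run:
```python
from h import *
a,d=manip.camera("side"); cv2.imwrite("pics/s3.png",cv2.resize(a[100:310,250:530],None,fx=2.8,fy=2.8,interpolation=cv2.INTER_CUBIC)[:,:,::-1])
```

```text
(no output)
```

View pics/s3.png

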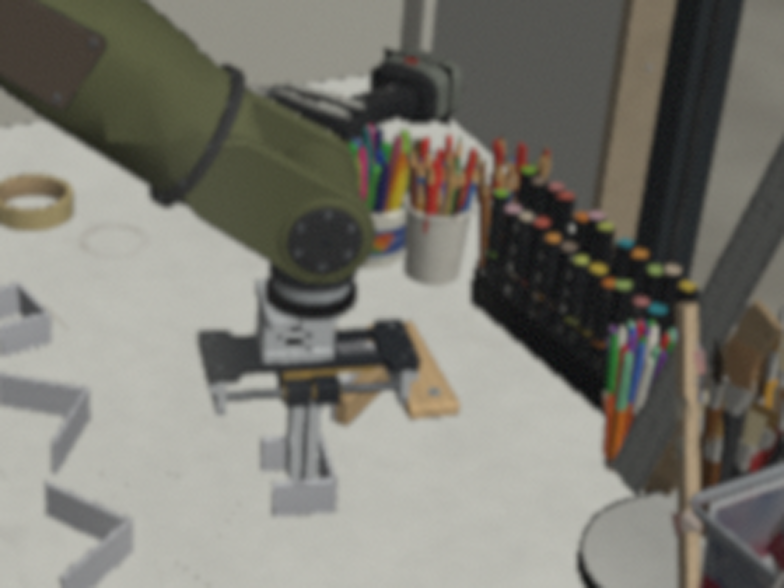

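The channel (300,490 in the picture) is now to the holder's right. I'll push its web forward along its heading so it ends up truly alongside.

play_rows --commands '[{"x": 0, "y": 0.004, "z": 0, "wx": 0, "wy": 0, "wz": 0, "grip": 0}, {"x": 0, "y": 0.004, "z": 0, "wx": 0, "wy": 0, "wz": 0, "grip": 0}, {"x": 0, "y": 0.004, "z": 0, "wx": 0, "wy": 0, "wz": 0, "grip": 0}, {"x": 0, "y": 0.006, "z": 0, "wx": 0, "wy": 0, "wz": 0, "grip": 0}, {"x": 0, "y": 0.008, "z": 0, "wx": 0, "wy": 0, "wz": 0, "grip": 0}, {"x": 0, "y": 0.01, "z": 0, "wx": 0, "wy": 0, "wz": 0, "grip": 0}, {"x": 0, "y": 0.01, "z": 0, "wx": 0, "wy": 0, "wz": 0, "grip": 0}, {"x": 0, "y": 0.01, "z": 0, "wx": 0, "wy": 0, "wz": 0, "grip": 0}, {"x": 0, "y": 0.01, "z": 0, "wx": 0, "wy": 0, "wz": 0, "grip": 0}, {"x": 0, "y": 0.008, "z": 0, "wx": 0, "wy": 0, "wz": 0, "grip": 0}, {"x": 0, "y": 0.006, "z": 0, "wx": 0, "wy": 0, "wz": 0, "grip": 0}, {"x": 0, "y": 0, "z": 0, "wx": 0, "wy": 0, "wz": 0, "grip": 0}, {"x": 0, "y": -0.006, "z": 0, "wx": 0, "wy": 0, "wz": 0, "grip": 0}, {"x": 0, "y": 0, "z": -0.03, "wx": 0, "wy": 0, "wz": 0, "grip": 0}, {"x": 0, "y": 0, "z": -0.05, "wx": 0, "wy": 0, "wz": 0, "grip": 0}, {"x": 0, "y": 0, "z": -0.04, "wx": 0, "wy": 0, "wz": 0, "grip": 0}]'

```text
clock: 8.55
eef_pos: [668.3, -164.1, 130.2]
eef_rot: [3.141, 0.0, 1.343]
wrist_force: [0.5, 0.3, 0.7]
finger_gap: 0.7
```

Run:
```python
from h import *
a,d=manip.camera("side"); cv2.imwrite("pics/s4.png",cv2.resize(a[100:310,250:530],None,fx=2.8,fy=2.8,interpolation=cv2.INTER_CUBIC)[:,:,::-1])
```

```text
(no output)
```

View pics/s4.png

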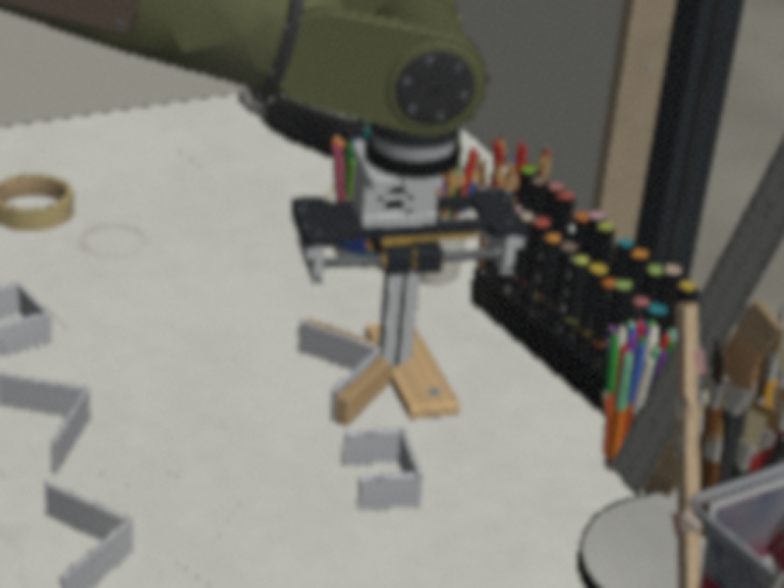

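The channel stands beside the holder at (385,470). Next I'll grip the left wing of the middle angle lightly, to steer it along the worktop.

```bash
python3 go.py 416.9 39.6 100 143.4 10
```

```text
from [ 670.1 -164.6  136.2] 76.9 dyaw 66.5
{"x": 0.0142, "y": -0.0293, "z": 0.0036, "wz": -6.65}
{"x": 0.0175, "y": -0.0274, "z": 0.0036, "wz": -6.65}
{"x": 0.0205, "y": -0.0252, "z": 0.0036, "wz": -6.65}
{"x": 0.0233, "y": -0.0227, "z": 0.0036, "wz": -6.65}
{"x": 0.0258, "y": -0.0198, "z": 0.0036, "wz": -6.65}
{"x": 0.0279, "y": -0.0167, "z": 0.0036, "wz": -6.65}
{"x": 0.0296, "y": -0.0134, "z": 0.0036, "wz": -6.65}
{"x": 0.031, "y": -0.0099, "z": 0.0036, "wz": -6.65}
{"x": 0.0319, "y": -0.0062, "z": 0.0036, "wz": -6.65}
{"x": 0.0324, "y": -0.0025, "z": 0.0036, "wz": -6.65}
```

play_rows --commands '[{"x": 0.0142, "y": -0.0293, "z": 0.0036, "wx": 0, "wy": 0, "wz": -6.65, "grip": 0.35}, {"x": 0.0175, "y": -0.0274, "z": 0.0036, "wx": 0, "wy": 0, "wz": -6.65, "grip": 0.35}, {"x": 0.0205, "y": -0.0252, "z": 0.0036, "wx": 0, "wy": 0, "wz": -6.65, "grip": 0.35}, {"x": 0.0233, "y": -0.0227, "z": 0.0036, "wx": 0, "wy": 0, "wz": -6.65, "grip": 0.35}, {"x": 0.0258, "y": -0.0198, "z": 0.0036, "wx": 0, "wy": 0, "wz": -6.65, "grip": 0.35}, {"x": 0.0279, "y": -0.0167, "z": 0.0036, "wx": 0, "wy": 0, "wz": -6.65, "grip": 0.35}, {"x": 0.0296, "y": -0.0134, "z": 0.0036, "wx": 0, "wy": 0, "wz": -6.65, "grip": 0.35}, {"x": 0.031, "y": -0.0099, "z": 0.0036, "wx": 0, "wy": 0, "wz": -6.65, "grip": 0.35}, {"x": 0.0319, "y": -0.0062, "z": 0.0036, "wx": 0, "wy": 0, "wz": -6.65, "grip": 0.35}, {"x": 0.0324, "y": -0.0025, "z": 0.0036, "wx": 0, "wy": 0, "wz": -6.65, "grip": 0.35}, {"x": 0, "y": 0, "z": 0, "wx": 0, "wy": 0, "wz": 0, "grip": 0.35}, {"x": 0, "y": 0, "z": 0, "wx": 0, "wy": 0, "wz": 0, "grip": 0.35}]' --squeeze 12

```text
clock: 10.1
eef_pos: [415.9, 39.7, 92.3]
eef_rot: [3.141, 0.001, 2.502]
wrist_force: [-0.3, 0.0, -0.4]
finger_gap: 33.1
```

```bash
python3 go.py 416.9 39.6 8 143.4 4
python3 - <<'E'
from h import *
a,d=manip.camera("side"); cv2.imwrite("pics/s5.png",cv2.resize(a[150:330,150:400],None,fx=3.2,fy=3.2,interpolation=cv2.INTER_CUBIC)[:,:,::-1])
E
```

```text
from [415.9  39.7  92.3] 143.4 dyaw 0.0
{"x": -0.0002, "y": 0.0001, "z": 0.0211, "wz": -0.01}
{"x": -0.0002, "y": 0.0001, "z": 0.0211, "wz": -0.01}
{"x": -0.0002, "y": 0.0001, "z": 0.0211, "wz": -0.01}
{"x": -0.0002, "y": 0.0001, "z": 0.0211, "wz": -0.01}
```

View pics/s5.png

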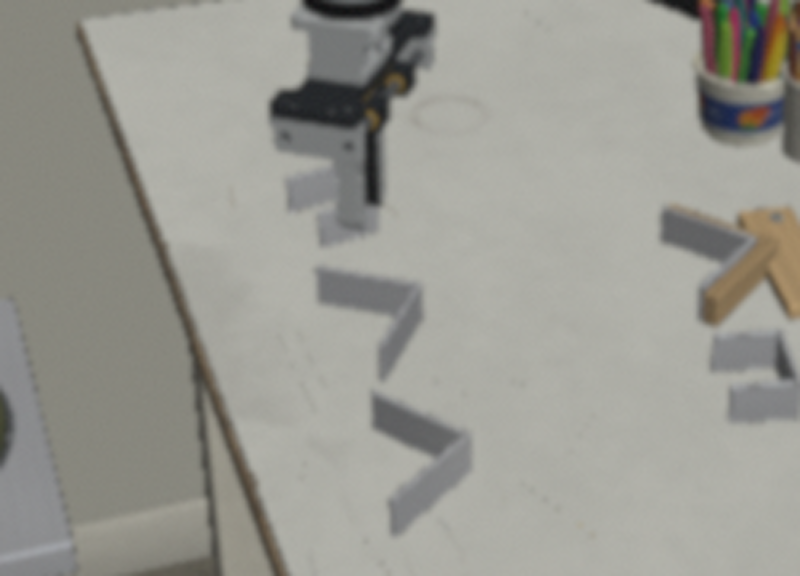

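The fingers are about 92 mm up. By ray geometry they sit above the left wing at (365,285). Next I'll descend and close.

play_rows --commands '[{"x": -0.001, "y": 0, "z": 0.03, "wx": 0, "wy": 0, "wz": 0, "grip": 0.35}, {"x": 0, "y": 0, "z": 0.03, "wx": 0, "wy": 0, "wz": 0, "grip": 0.35}, {"x": 0, "y": 0, "z": 0.018, "wx": 0, "wy": 0, "wz": 0, "grip": 0.35}, {"x": 0, "y": 0, "z": 0.006, "wx": 0, "wy": 0, "wz": 0, "grip": 0.35}, {"x": 0, "y": 0, "z": 0, "wx": 0, "wy": 0, "wz": 0, "grip": 0.2}, {"x": 0, "y": 0, "z": 0, "wx": 0, "wy": 0, "wz": 0, "grip": 0.12}, {"x": 0, "y": 0, "z": 0, "wx": 0, "wy": 0, "wz": 0, "grip": 0.08}, {"x": 0, "y": 0, "z": 0, "wx": 0, "wy": 0, "wz": 0, "grip": 0.04}, {"x": 0, "y": 0, "z": 0, "wx": 0, "wy": 0, "wz": 0, "grip": 0}, {"x": 0, "y": 0, "z": 0, "wx": 0, "wy": 0, "wz": 0, "grip": 0}]'

```text
clock: 11.4
eef_pos: [416.8, 39.4, 8.5]
eef_rot: [3.141, 0.001, 2.503]
wrist_force: [0.5, 1.1, 6.2]
finger_gap: 5.1
```

Run:
```python
from h import *
a,d=manip.camera("side"); cv2.imwrite("pics/s6.png",cv2.resize(a[150:330,150:400],None,fx=3.2,fy=3.2,interpolation=cv2.INTER_CUBIC)[:,:,::-1])
```

```text
(no output)
```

View pics/s6.png

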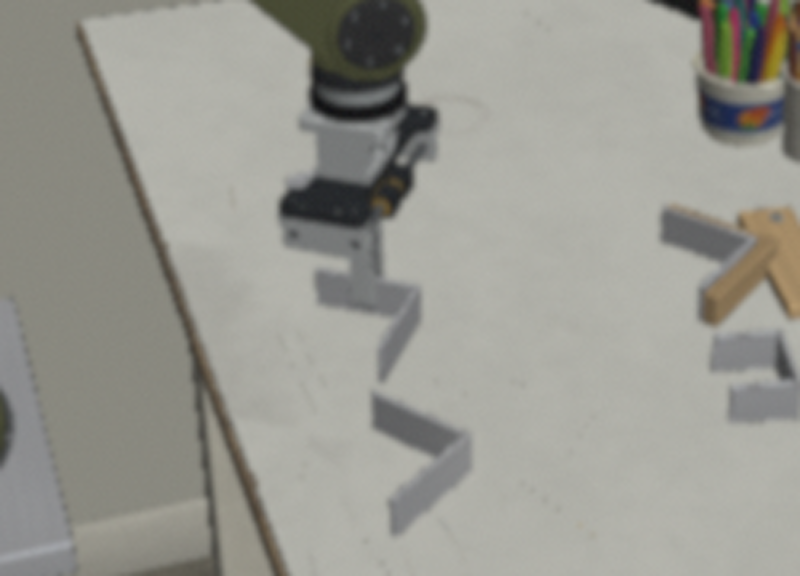

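The grip is good (gap 5.1 mm, piece standing at (370,310)). I'll slide it to 45 mm short of nested while turning it to the holder's heading.

```bash
python3 go.py 660.2 31 8.5 126 20
```

```text
from [416.8  39.4   8.5] 143.4 dyaw -17.4
{"x": -0.01, "y": 0.0069, "z": 0.0, "wz": 0.87}
{"x": -0.0099, "y": 0.0071, "z": 0.0, "wz": 0.87}
{"x": -0.0098, "y": 0.0072, "z": 0.0, "wz": 0.87}
{"x": -0.0097, "y": 0.0074, "z": 0.0, "wz": 0.87}
{"x": -0.0096, "y": 0.0075, "z": 0.0, "wz": 0.87}
{"x": -0.0095, "y": 0.0077, "z": 0.0, "wz": 0.87}
{"x": -0.0094, "y": 0.0078, "z": 0.0, "wz": 0.87}
{"x": -0.0092, "y": 0.0079, "z": 0.0, "wz": 0.87}
{"x": -0.0091, "y": 0.0081, "z": 0.0, "wz": 0.87}
{"x": -0.009, "y": 0.0082, "z": 0.0, "wz": 0.87}
{"x": -0.0089, "y": 0.0084, "z": 0.0, "wz": 0.87}
{"x": -0.0087, "y": 0.0085, "z": 0.0, "wz": 0.87}
{"x": -0.0086, "y": 0.0086, "z": 0.0, "wz": 0.87}
{"x": -0.0085, "y": 0.0087, "z": 0.0, "wz": 0.87}
{"x": -0.0083, "y": 0.0089, "z": 0.0, "wz": 0.87}
{"x": -0.0082, "y": 0.009, "z": 0.0, "wz": 0.87}
{"x": -0.0081, "y": 0.0091, "z": 0.0, "wz": 0.87}
{"x": -0.0079, "y": 0.0092, "z": 0.0, "wz": 0.87}
{"x": -0.0078, "y": 0.0094, "z": 0.0, "wz": 0.87}
{"x": -0.0076, "y": 0.0095, "z": 0.0, "wz": 0.87}
```

play_rows --commands '[{"x": -0.01, "y": 0.0069, "z": 0, "wx": 0, "wy": 0, "wz": 0.87, "grip": 0}, {"x": -0.0099, "y": 0.0071, "z": 0, "wx": 0, "wy": 0, "wz": 0.87, "grip": 0}, {"x": -0.0098, "y": 0.0072, "z": 0, "wx": 0, "wy": 0, "wz": 0.87, "grip": 0}, {"x": -0.0097, "y": 0.0074, "z": 0, "wx": 0, "wy": 0, "wz": 0.87, "grip": 0}, {"x": -0.0096, "y": 0.0075, "z": 0, "wx": 0, "wy": 0, "wz": 0.87, "grip": 0}, {"x": -0.0095, "y": 0.0077, "z": 0, "wx": 0, "wy": 0, "wz": 0.87, "grip": 0}, {"x": -0.0094, "y": 0.0078, "z": 0, "wx": 0, "wy": 0, "wz": 0.87, "grip": 0}, {"x": -0.0092, "y": 0.0079, "z": 0, "wx": 0, "wy": 0, "wz": 0.87, "grip": 0}, {"x": -0.0091, "y": 0.0081, "z": 0, "wx": 0, "wy": 0, "wz": 0.87, "grip": 0}, {"x": -0.009, "y": 0.0082, "z": 0, "wx": 0, "wy": 0, "wz": 0.87, "grip": 0}, {"x": -0.0089, "y": 0.0084, "z": 0, "wx": 0, "wy": 0, "wz": 0.87, "grip": 0}, {"x": -0.0087, "y": 0.0085, "z": 0, "wx": 0, "wy": 0, "wz": 0.87, "grip": 0}, {"x": -0.0086, "y": 0.0086, "z": 0, "wx": 0, "wy": 0, "wz": 0.87, "grip": 0}, {"x": -0.0085, "y": 0.0087, "z": 0, "wx": 0, "wy": 0, "wz": 0.87, "grip": 0}, {"x": -0.0083, "y": 0.0089, "z": 0, "wx": 0, "wy": 0, "wz": 0.87, "grip": 0}, {"x": -0.0082, "y": 0.009, "z": 0, "wx": 0, "wy": 0, "wz": 0.87, "grip": 0}, {"x": -0.0081, "y": 0.0091, "z": 0, "wx": 0, "wy": 0, "wz": 0.87, "grip": 0}, {"x": -0.0079, "y": 0.0092, "z": 0, "wx": 0, "wy": 0, "wz": 0.87, "grip": 0}, {"x": -0.0078, "y": 0.0094, "z": 0, "wx": 0, "wy": 0, "wz": 0.87, "grip": 0}, {"x": -0.0076, "y": 0.0095, "z": 0, "wx": 0, "wy": 0, "wz": 0.87, "grip": 0}]'

```text
clock: 13.95
eef_pos: [659.9, 31.0, 8.4]
eef_rot: [-3.141, -0.0, 2.199]
wrist_force: [-4.0, -0.1, 5.7]
finger_gap: 4.9
```

```bash
cat > look.py <<'E'
import sys
from h import *
n=sys.argv[1]; cam=sys.argv[2]; r=list(map(int,sys.argv[3:7])); f=min(800/(r[1]-r[0]),600/(r[3]-r[2]))
a,d=manip.camera(cam); np.savez(f"pics/{n}.npz",a=a,d=d)
cv2.imwrite(f"pics/{n}.png",cv2.resize(a[r[2]:r[3],r[0]:r[1]],None,fx=f,fy=f,interpolation=cv2.INTER_CUBIC)[:,:,::-1])
s=manip.read_state(); print(s["clock"],s["eef_pos"].round(1),np.degrees(s["eef_rot"]).round(2),s["wrist_force"].round(1),s["finger_gap"])
E
python3 look.py s7 side 290 450 190 310
```

```text
14.0 [661.1  30.9   8.4] [1.7998e+02 2.0000e-02 1.2595e+02] [2.7 0.9 6.7] 4.785985405769268
```

View pics/s7.png

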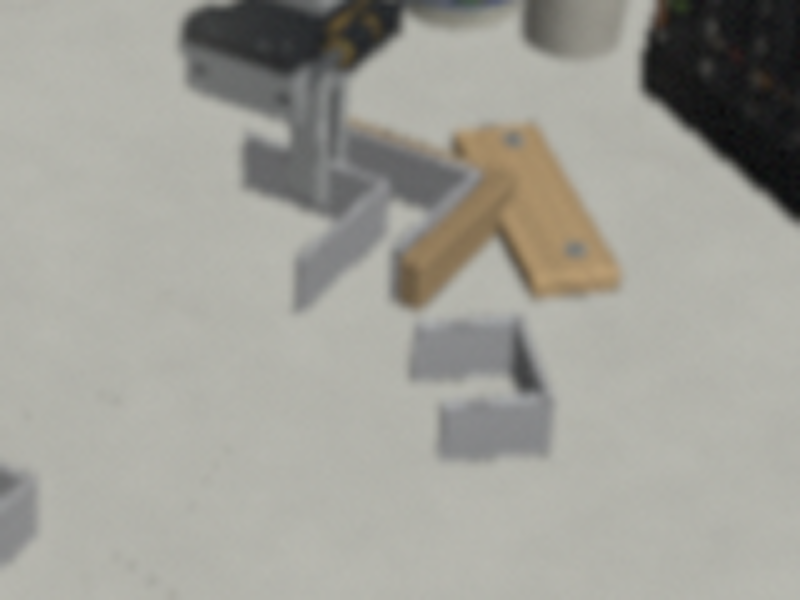

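Well aligned and standing at (330,210), with the holder V just behind. I'll release, lift clear and enter the inner corner with shut fingers.

play_rows --commands '[{"x": 0, "y": 0, "z": 0, "wx": 0, "wy": 0, "wz": 0, "grip": 0.1}, {"x": 0, "y": 0, "z": 0, "wx": 0, "wy": 0, "wz": 0, "grip": 0.18}, {"x": 0, "y": 0, "z": 0, "wx": 0, "wy": 0, "wz": 0, "grip": 0.18}, {"x": 0, "y": 0, "z": -0.02, "wx": 0, "wy": 0, "wz": 0, "grip": 0.18}, {"x": 0, "y": 0, "z": -0.03, "wx": 0, "wy": 0, "wz": 0, "grip": 0.18}, {"x": 0, "y": 0, "z": -0.02, "wx": 0, "wy": 0, "wz": 0, "grip": 0.1}, {"x": 0, "y": 0, "z": 0, "wx": 0, "wy": 0, "wz": 0, "grip": 0}]'

```text
clock: 14.88
eef_pos: [660.6, 31.0, 80.3]
eef_rot: [3.139, 0.002, 2.2]
wrist_force: [0.4, -0.9, -0.5]
finger_gap: 2.7
```

```bash
python3 go.py 644.1 -1.9 78 126 2; python3 look.py s8 side 290 450 190 310
```

```text
from [660.6  31.   80.3] 126.0 dyaw -0.0
{"x": -0.0085, "y": -0.0164, "z": 0.0011, "wz": 0.02}
{"x": -0.0085, "y": -0.0164, "z": 0.0011, "wz": 0.02}
14.925 [659.9  31.   78.6] [1.7995e+02 3.0000e-02 1.2603e+02] [-0.1 -0.  -0.4] 0.8130217270787752
```

View pics/s8.png

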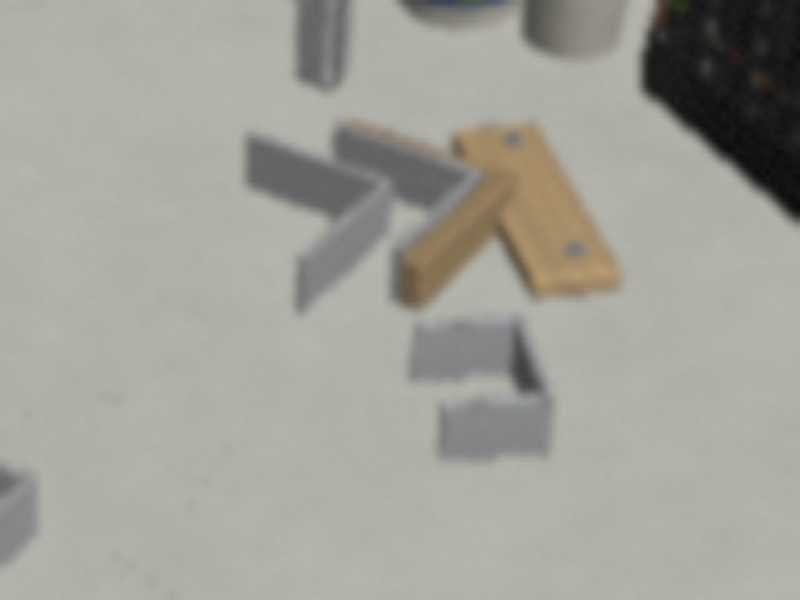

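play_rows --commands '[{"x": -0.0085, "y": -0.0164, "z": 0, "wx": 0, "wy": 0, "wz": 0, "grip": 0}, {"x": -0.0085, "y": -0.0164, "z": 0, "wx": 0, "wy": 0, "wz": 0, "grip": 0}, {"x": 0, "y": 0, "z": 0.03, "wx": 0, "wy": 0, "wz": 0, "grip": 0}, {"x": 0, "y": 0, "z": 0.03, "wx": 0, "wy": 0, "wz": 0, "grip": 0}, {"x": 0, "y": 0, "z": 0.01, "wx": 0, "wy": 0, "wz": 0, "grip": 0}, {"x": -0.005, "y": 0.005, "z": 0, "wx": 0, "wy": 0, "wz": 0, "grip": 0}, {"x": -0.005, "y": 0.005, "z": 0, "wx": 0, "wy": 0, "wz": 0, "grip": 0}, {"x": -0.004, "y": 0.004, "z": 0, "wx": 0, "wy": 0, "wz": 0, "grip": 0}, {"x": -0.003, "y": 0.003, "z": 0, "wx": 0, "wy": 0, "wz": 0, "grip": 0}, {"x": -0.003, "y": 0.003, "z": 0, "wx": 0, "wy": 0, "wz": 0, "grip": 0}, {"x": -0.004, "y": 0.004, "z": 0, "wx": 0, "wy": 0, "wz": 0, "grip": 0}, {"x": -0.004, "y": 0.004, "z": 0, "wx": 0, "wy": 0, "wz": 0, "grip": 0}, {"x": -0.005, "y": 0.005, "z": 0, "wx": 0, "wy": 0, "wz": 0, "grip": 0}, {"x": -0.005, "y": 0.005, "z": 0, "wx": 0, "wy": 0, "wz": 0, "grip": 0}, {"x": -0.003, "y": 0.003, "z": 0, "wx": 0, "wy": 0, "wz": 0, "grip": 0}, {"x": 0, "y": 0, "z": 0, "wx": 0, "wy": 0, "wz": 0, "grip": 0}]'

```text
clock: 16.92
eef_pos: [700.8, -11.2, 8.0]
eef_rot: [3.141, 0.0, 2.2]
wrist_force: [-0.2, -0.9, -1.0]
finger_gap: 0.4
```

```bash
python3 look.py s9 side 290 450 190 310
```

```text
16.975 [700.6 -11.1   7.9] [180.     0.   126.02] [0.3 0.5 0.5] 0.3139384892038676
```

View pics/s9.png

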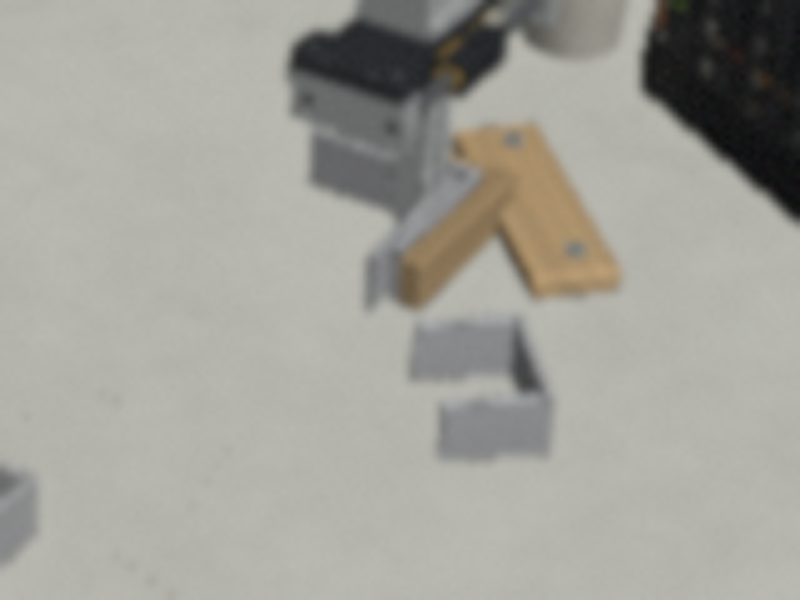

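It's entering the holder cleanly. The last ~12 mm go in small steps while I watch the force.

play_rows --commands '[{"x": -0.002, "y": 0.002, "z": 0, "wx": 0, "wy": 0, "wz": 0, "grip": 0}, {"x": -0.002, "y": 0.002, "z": 0, "wx": 0, "wy": 0, "wz": 0, "grip": 0}, {"x": -0.002, "y": 0.002, "z": 0, "wx": 0, "wy": 0, "wz": 0, "grip": 0}, {"x": -0.001, "y": 0.001, "z": 0, "wx": 0, "wy": 0, "wz": 0, "grip": 0}]'

```text
clock: 17.48
eef_pos: [705.6, -10.7, 8.0]
eef_rot: [-3.132, -0.01, 2.2]
wrist_force: [-48.1, 13.3, 27.9]
finger_gap: 0.8
```

play_rows --commands '[{"x": -0.001, "y": 0.001, "z": 0, "wx": 0, "wy": 0, "wz": 0, "grip": 0}]'

```text
clock: 17.6
eef_pos: [706.1, -10.4, 8.0]
eef_rot: [-3.13, -0.012, 2.201]
wrist_force: [-58.2, 14.1, 34.4]
finger_gap: 0.3
```

play_rows --commands '[{"x": -0.001, "y": 0.001, "z": 0, "wx": 0, "wy": 0, "wz": 0, "grip": 0}]'

```text
clock: 17.73
eef_pos: [706.5, -10.2, 8.0]
eef_rot: [-3.128, -0.014, 2.201]
wrist_force: [-65.8, 18.1, 37.3]
finger_gap: 0.6
```

Firm contact with the holder. I'll back off and inspect.

play_rows --commands '[{"x": 0.004, "y": -0.004, "z": 0, "wx": 0, "wy": 0, "wz": 0, "grip": 0}, {"x": 0.008, "y": -0.008, "z": 0, "wx": 0, "wy": 0, "wz": 0, "grip": 0}, {"x": 0.008, "y": -0.008, "z": 0, "wx": 0, "wy": 0, "wz": 0, "grip": 0}, {"x": 0, "y": 0, "z": -0.04, "wx": 0, "wy": 0, "wz": 0, "grip": 0}, {"x": 0, "y": 0, "z": -0.06, "wx": 0, "wy": 0, "wz": 0, "grip": 0}, {"x": 0.04, "y": -0.03, "z": 0, "wx": 0, "wy": 0, "wz": 0, "grip": 0}, {"x": 0.04, "y": -0.03, "z": 0, "wx": 0, "wy": 0, "wz": 0, "grip": 0.35}, {"x": 0.04, "y": -0.03, "z": 0, "wx": 0, "wy": 0, "wz": 0, "grip": 0.35}, {"x": 0, "y": 0, "z": 0, "wx": 0, "wy": 0, "wz": 0, "grip": 0.35}]'

```text
clock: 18.85
eef_pos: [539.6, 36.3, 108.4]
eef_rot: [-3.141, -0.0, 2.201]
wrist_force: [0.3, 0.1, 0.2]
finger_gap: 26.6
```

```bash
python3 look.py s10 side 290 450 190 310; python3 look.py t10 top 270 390 165 255;python3 meas.py pics/t10.npz
```

```text
18.9 [541.5  35.8 108.8] [1.7995e+02 4.0000e-02 1.2607e+02] [ 0.8 -0.6  0.4] 30.542788532242497
18.95 [542.5  35.5 108.8] [1.7992e+02 6.0000e-02 1.2604e+02] [-0.5 -0.6 -0.1] 32.26373962863051
pix [312.3 201.1] n 205 z 31.7 mean [700.7  33.6] rect [704.2  30. ] [29.1 77.3] 34.3
   V [702.8  44.9] 44.34 ang 128.7 [5.9 5.4]
pix [340.5 204.6] n 205 z 32.3 mean [691.1 -48.1] rect [691.4 -48.9] [81.5 25. ] 35.7
   V [699.6 -48.8] -53.1 ang 150.2 [4.8 5. ]
pix [382.5 210.9] n 135 z 34.1 mean [ 673.5 -169.8] rect [ 664.4 -166.2] [70.5 57.2] 76.9
   V [ 746.5 -209.6] -26.08 ang 36.5 [6.4 9.9]
pix [260.  293.7] n 134 z 34.9 mean [432.  181.6] rect [426.4 179.2] [54.1 71.8] 10.3
   V [636.6 208.2] 7.96 ang 16.8 [8.  8.1]
pix [384.1 306.2] n 138 z 34.0 mean [ 399.4 -174.8] rect [ 400.  -175.6] [125.4  64.1] 79.5
   V [ 433.6 -180.8] -9.81 ang 89.3 [1.8 1.9]
```

View pics/s10.png

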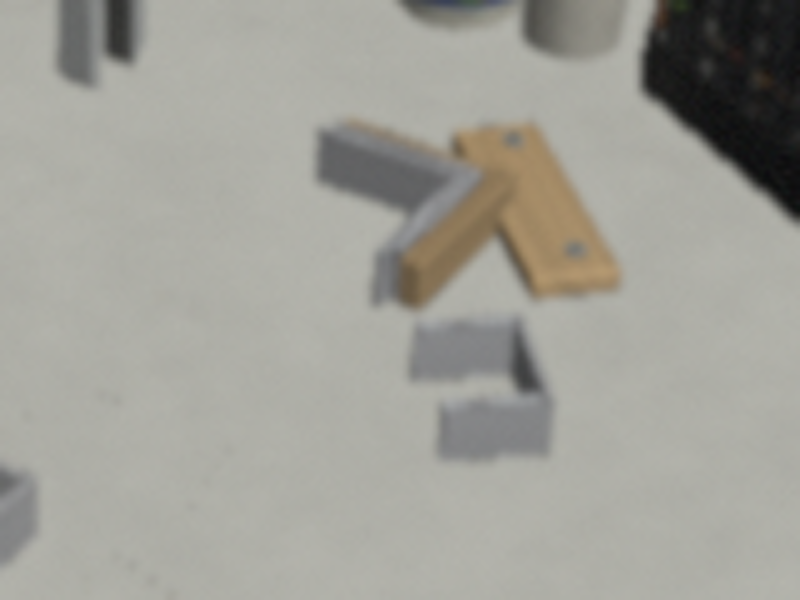

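View pics/t10.png

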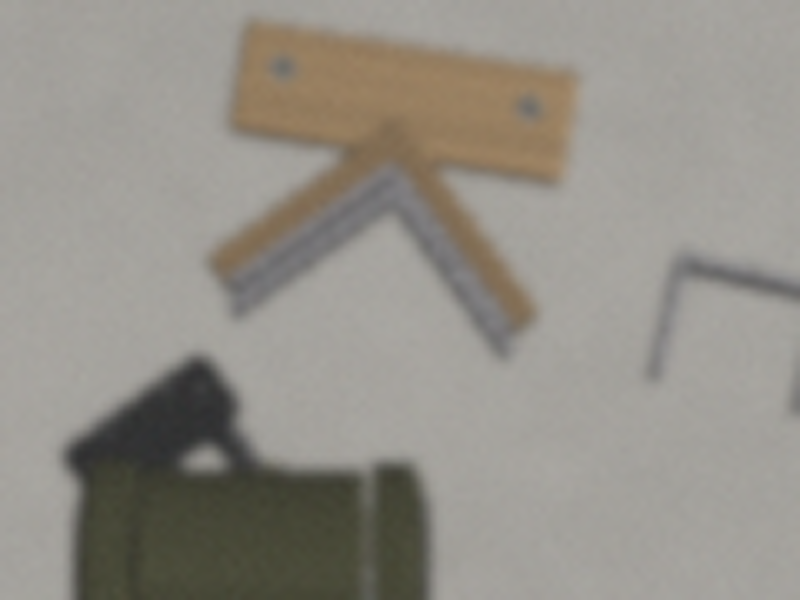

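The angle is standing in the holder's mouth, its V parallel to the fixed one. I'll measure how far the inner edge shifted; snug means 7 mm.

```bash
cat > inner.py <<'E'
import sys
from meas import *
def run(f):
    d=np.load(f)["d"]
    P,m,C=topseg(d,zmin=20,box=((600,800),(-130,130)))
    mk=max(C,key=lambda c:c[2][4])[1].astype(np.uint8); mk=cv2.morphologyEx(mk,cv2.MORPH_CLOSE,np.ones((3,3),np.uint8))
    I=[]
    for x in range(303,352):
        ys=np.nonzero(mk[:,x])[0]
        if len(ys) and abs(x-329)>3 and 308<x<343: I.append((x,ys.max()+.5))
    xy=[cast("top",u,v,35)[:2] for u,v in I]; o,h,an,res=vfit(xy,off=0)
    hh=np.radians(-9); r=o-np.array([741.5,-14]); print(f,o.round(1),h.round(2),an.round(1),"hold xy",(r@[np.cos(hh),np.sin(hh)]).round(1),(r@[-np.sin(hh),np.cos(hh)]).round(1))
for f in sys.argv[1:]: run(f)
E
python3 inner.py pics/top0.npz pics/t10.npz
python3 - <<'E'
from meas import *
# per-wing shift of inner edge (median over columns), in mm normal to wing
d0=np.load("pics/top0.npz");d1=np.load("pics/t10.npz")
S=[cv2.cvtColor(q["a"],cv2.COLOR_RGB2HSV)[:,:,1] for q in (d0,d1)]
def edge(d):
    P,m,C=topseg(d,zmin=20,box=((600,800),(-130,130))); mk=m
    return mk
for rng in((309,326),(333,343)):
    o=[]
    for x in range(*rng):
        e=[np.nonzero(cv2.medianBlur(edge(q["d"]),3)[180:216,x])[0].max() for q in(d0,d1)]
        o.append(e[1]-e[0])
    print(rng,o,np.mean(o))
E
```

```text
pics/top0.npz [729.6 -12.4] -8.83 89.6 hold xy -12.0 -0.3
pics/t10.npz [720.2 -13.5] -8.71 88.7 hold xy -21.1 -2.8
(309, 326) [np.int64(3), np.int64(-7), np.int64(-8), np.int64(-9), np.int64(-9), np.int64(-10), np.int64(-11), np.int64(-12), np.int64(-12), np.int64(-13), np.int64(3), np.int64(3), np.int64(4), np.int64(4), np.int64(3), np.int64(3), np.int64(4)] -3.764705882352941
(333, 343) [np.int64(3), np.int64(3), np.int64(3), np.int64(2), np.int64(3), np.int64(3), np.int64(3), np.int64(3), np.int64(3), np.int64(3)] 2.9
```

The right wing is snug: 2.9 px shift against 3.0 expected. The left wing shows about 2–3 mm of gap (3.4 px against 2.2), visible as the dark line in the top view. I'll nudge the left wing along its normal (tool +y).

```bash
python3 go.py 692.8 -8.5 60 126 5
```

```text
from [542.5  35.5 108.8] 126.0 dyaw -0.0
{"x": -0.0248, "y": 0.0191, "z": 0.0098, "wz": 0.01}
{"x": -0.0248, "y": 0.0191, "z": 0.0098, "wz": 0.01}
{"x": -0.0248, "y": 0.0191, "z": 0.0098, "wz": 0.01}
{"x": -0.0248, "y": 0.0191, "z": 0.0098, "wz": 0.01}
{"x": -0.0248, "y": 0.0191, "z": 0.0098, "wz": 0.01}
```

play_rows --commands '[{"x": -0.0248, "y": 0.0191, "z": 0.01, "wx": 0, "wy": 0, "wz": 0, "grip": 0}, {"x": -0.0248, "y": 0.0191, "z": 0.01, "wx": 0, "wy": 0, "wz": 0, "grip": 0}, {"x": -0.0248, "y": 0.0191, "z": 0.01, "wx": 0, "wy": 0, "wz": 0, "grip": 0}, {"x": -0.0248, "y": 0.0191, "z": 0.01, "wx": 0, "wy": 0, "wz": 0, "grip": 0}, {"x": -0.0248, "y": 0.0191, "z": 0.01, "wx": 0, "wy": 0, "wz": 0, "grip": 0}, {"x": 0, "y": 0, "z": 0.025, "wx": 0, "wy": 0, "wz": 0, "grip": 0}, {"x": 0, "y": 0, "z": 0.025, "wx": 0, "wy": 0, "wz": 0, "grip": 0}, {"x": 0, "y": 0.003, "z": 0, "wx": 0, "wy": 0, "wz": 0, "grip": 0}, {"x": 0, "y": 0.003, "z": 0, "wx": 0, "wy": 0, "wz": 0, "grip": 0}, {"x": 0, "y": 0, "z": 0, "wx": 0, "wy": 0, "wz": 0, "grip": 0}]'

```text
clock: 20.2
eef_pos: [697.8, -5.0, 9.4]
eef_rot: [3.14, 0.001, 2.2]
wrist_force: [0.5, -1.3, -1.4]
finger_gap: 0.5
```

play_rows --commands '[{"x": 0, "y": 0.002, "z": 0, "wx": 0, "wy": 0, "wz": 0, "grip": 0}, {"x": 0, "y": 0, "z": 0, "wx": 0, "wy": 0, "wz": 0, "grip": 0}]'

```text
clock: 20.45
eef_pos: [698.7, -3.9, 8.5]
eef_rot: [3.141, 0.0, 2.2]
wrist_force: [-0.3, 0.0, -0.8]
finger_gap: -0.1
```

play_rows --commands '[{"x": 0, "y": 0.0015, "z": 0, "wx": 0, "wy": 0, "wz": 0, "grip": 0}, {"x": 0, "y": 0, "z": 0, "wx": 0, "wy": 0, "wz": 0, "grip": 0}]'

```text
clock: 20.7
eef_pos: [699.7, -3.0, 8.1]
eef_rot: [3.142, 0.0, 2.2]
wrist_force: [0.2, 0.2, 0.6]
finger_gap: 0.7
```

play_rows --commands '[{"x": 0, "y": 0.0015, "z": 0, "wx": 0, "wy": 0, "wz": 0, "grip": 0}, {"x": 0, "y": 0, "z": 0, "wx": 0, "wy": 0, "wz": 0, "grip": 0}]'

```text
clock: 20.95
eef_pos: [700.9, -2.1, 8.1]
eef_rot: [3.142, 0.0, 2.2]
wrist_force: [0.2, -0.5, -0.1]
finger_gap: 0.3
```

play_rows --commands '[{"x": 0, "y": 0.0015, "z": 0, "wx": 0, "wy": 0, "wz": 0, "grip": 0}, {"x": 0, "y": 0, "z": 0, "wx": 0, "wy": 0, "wz": 0, "grip": 0}]'

```text
clock: 21.2
eef_pos: [702.2, -1.2, 8.0]
eef_rot: [3.142, 0.0, 2.2]
wrist_force: [0.2, -0.3, 0.3]
finger_gap: 0.6
```

play_rows --commands '[{"x": 0, "y": 0.0015, "z": 0, "wx": 0, "wy": 0, "wz": 0, "grip": 0}, {"x": 0, "y": 0, "z": 0, "wx": 0, "wy": 0, "wz": 0, "grip": 0}]'

```text
clock: 21.45
eef_pos: [703.3, -0.4, 8.0]
eef_rot: [-3.141, -0.0, 2.2]
wrist_force: [-1.1, -1.4, 1.1]
finger_gap: 0.6
```

play_rows --commands '[{"x": 0, "y": 0.001, "z": 0, "wx": 0, "wy": 0, "wz": 0, "grip": 0}, {"x": 0, "y": 0, "z": 0, "wx": 0, "wy": 0, "wz": 0, "grip": 0}]'

```text
clock: 21.7
eef_pos: [703.3, -0.5, 8.0]
eef_rot: [-3.139, -0.001, 2.199]
wrist_force: [-8.5, -4.0, 4.6]
finger_gap: 0.8
```

play_rows --commands '[{"x": 0, "y": 0.001, "z": 0, "wx": 0, "wy": 0, "wz": 0, "grip": 0}, {"x": 0, "y": 0, "z": 0, "wx": 0, "wy": 0, "wz": 0, "grip": 0}]'

```text
clock: 21.95
eef_pos: [703.3, -0.4, 8.0]
eef_rot: [-3.137, -0.002, 2.199]
wrist_force: [-16.3, -7.5, 9.5]
finger_gap: 1.1
```

```bash
python3 look.py s11 side 340 420 210 270; python3 look.py t11 top 290 370 175 235
```

```text
22.0 [ 7.033e+02 -4.000e-01  8.000e+00] [-1.7974e+02 -1.0000e-01  1.2600e+02] [-16.2  -6.9   8.3] 0.32610723163408645
22.05 [ 7.033e+02 -4.000e-01  8.000e+00] [-1.7975e+02 -9.0000e-02  1.2600e+02] [-16.   -6.8   8.5] 0.5691456171547018
```

View pics/s11.png

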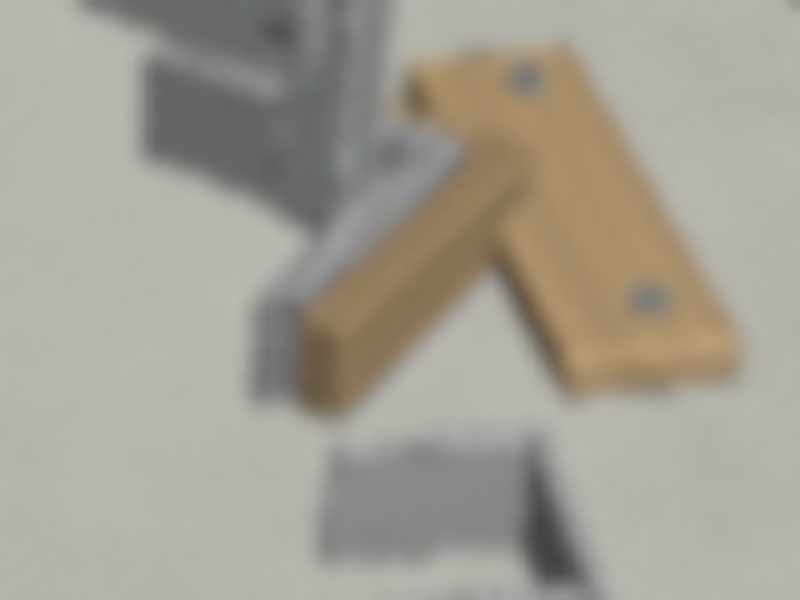

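play_rows --commands '[{"x": 0, "y": -0.006, "z": 0, "wx": 0, "wy": 0, "wz": 0, "grip": 0}, {"x": 0.005, "y": -0.01, "z": 0, "wx": 0, "wy": 0, "wz": 0, "grip": 0}, {"x": 0, "y": 0, "z": -0.04, "wx": 0, "wy": 0, "wz": 0, "grip": 0}, {"x": 0, "y": 0, "z": -0.06, "wx": 0, "wy": 0, "wz": 0, "grip": 0}, {"x": 0.04, "y": -0.03, "z": 0, "wx": 0, "wy": 0, "wz": 0, "grip": 0}, {"x": 0.04, "y": -0.03, "z": 0, "wx": 0, "wy": 0, "wz": 0, "grip": 0.35}, {"x": 0.04, "y": -0.03, "z": 0, "wx": 0, "wy": 0, "wz": 0, "grip": 0.35}, {"x": 0, "y": 0, "z": 0, "wx": 0, "wy": 0, "wz": 0, "grip": 0.35}]'

```text
clock: 23.05
eef_pos: [543.4, 40.4, 108.3]
eef_rot: [-3.141, -0.0, 2.201]
wrist_force: [0.9, 0.4, 1.0]
finger_gap: 27.0
```

```bash
python3 look.py t12 top 290 370 175 235; python3 inner.py pics/top0.npz pics/t10.npz pics/t12.npz
python3 - <<'E'
from meas import *
def edge(f):
    P,m,C=topseg(np.load(f)["d"],zmin=20,box=((600,800),(-130,130))); 
    return cv2.medianBlur(max(C,key=lambda c:c[2][4])[1].astype(np.uint8),3)
M=[edge(f"pics/{n}.npz") for n in("top0","t10","t12")]
for rng in((309,326),(333,343)):
    for x in range(*rng):
        pass
    print(rng,[[int(np.nonzero(k[180:214,x])[0].max()-np.nonzero(M[0][180:214,x])[0].max()) if k[180:214,x].any() and M[0][180:214,x].any() else None for x in range(*rng)] for k in M[1:]])
E
python3 look.py s12 side 340 420 210 270
```

```text
23.1 [545.3  39.9 108.7] [1.7993e+02 4.0000e-02 1.2607e+02] [ 0.4 -1.   0.6] 30.245231740713468
pics/top0.npz [729.6 -12.4] -8.83 89.6 hold xy -12.0 -0.3
pics/t10.npz [720.2 -13.5] -8.71 88.7 hold xy -21.1 -2.8
pics/t12.npz [722.8 -11.6] -8.95 89.2 hold xy -18.8 -0.6
(309, 326) [[3, 4, 4, 4, 4, 4, 4, 3, 4, 4, 3, 3, 4, 4, 3, 3, 4], [2, 2, 2, 3, 2, 2, 3, 2, 2, 3, 2, 2, 2, 2, 2, 2, 2]]
(333, 343) [[3, 3, 3, 2, 3, 3, 3, 3, 3, 3], [3, 3, 3, 2, 3, 3, 3, 3, 3, 3]]
23.15 [546.3  39.6 108.8] [1.7991e+02 6.0000e-02 1.2604e+02] [ 0.6  0.9 -0.2] 31.946367987098775
```

View pics/t12.png

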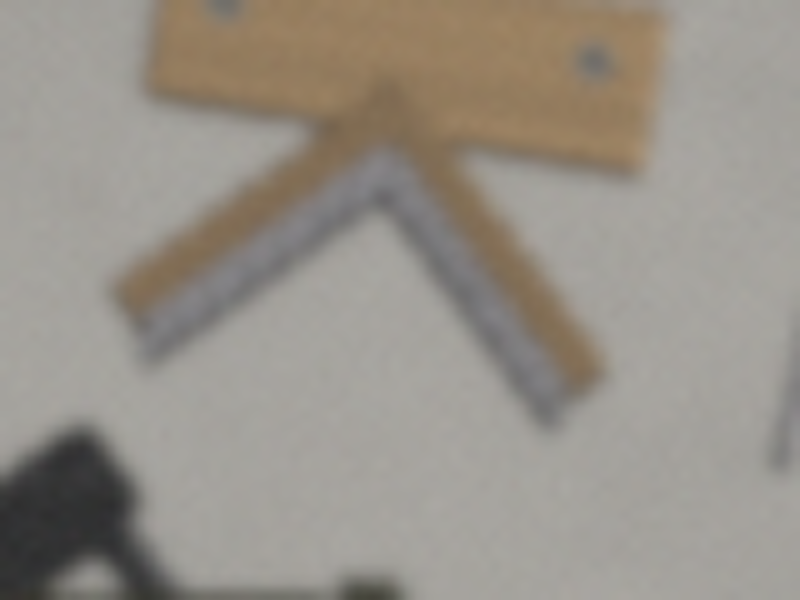

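View pics/s12.png

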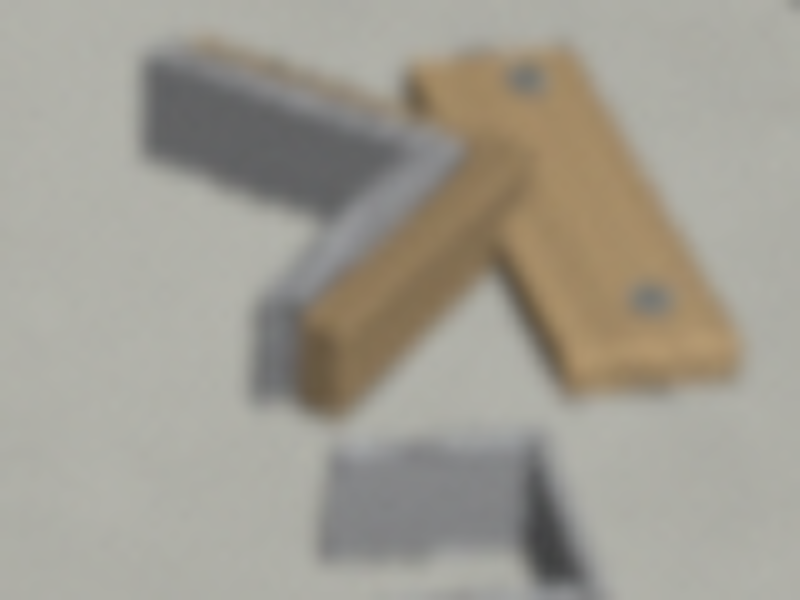

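Angle 1 is now snug: both wings shifted by one thickness, there is no dark gap, and the inner corner moved 6.8 mm. Next I'll grip the left wing of the second angle.

```bash
python3 go.py 404.2 -143.2 90 125.2 8
```

```text
from [546.3  39.6 108.8] 126.0 dyaw -0.8
{"x": -0.008, "y": -0.0278, "z": 0.0023, "wz": 0.11}
{"x": -0.0081, "y": -0.0278, "z": 0.0023, "wz": 0.11}
{"x": -0.0081, "y": -0.0278, "z": 0.0023, "wz": 0.11}
{"x": -0.0082, "y": -0.0278, "z": 0.0023, "wz": 0.11}
{"x": -0.0082, "y": -0.0277, "z": 0.0023, "wz": 0.11}
{"x": -0.0083, "y": -0.0277, "z": 0.0023, "wz": 0.11}
{"x": -0.0083, "y": -0.0277, "z": 0.0023, "wz": 0.11}
{"x": -0.0084, "y": -0.0277, "z": 0.0023, "wz": 0.11}
```

play_rows --commands '[{"x": -0.008, "y": -0.0278, "z": 0.0023, "wx": 0, "wy": 0, "wz": 0.1, "grip": 0.35}, {"x": -0.0081, "y": -0.0278, "z": 0.0023, "wx": 0, "wy": 0, "wz": 0.1, "grip": 0.35}, {"x": -0.0081, "y": -0.0278, "z": 0.0023, "wx": 0, "wy": 0, "wz": 0.1, "grip": 0.35}, {"x": -0.0082, "y": -0.0278, "z": 0.0023, "wx": 0, "wy": 0, "wz": 0.1, "grip": 0.35}, {"x": -0.0082, "y": -0.0277, "z": 0.0023, "wx": 0, "wy": 0, "wz": 0.1, "grip": 0.35}, {"x": -0.0083, "y": -0.0277, "z": 0.0023, "wx": 0, "wy": 0, "wz": 0.1, "grip": 0.35}, {"x": -0.0083, "y": -0.0277, "z": 0.0023, "wx": 0, "wy": 0, "wz": 0.1, "grip": 0.35}, {"x": -0.0084, "y": -0.0277, "z": 0.0023, "wx": 0, "wy": 0, "wz": 0.1, "grip": 0.35}, {"x": 0, "y": 0, "z": 0, "wx": 0, "wy": 0, "wz": 0, "grip": 0.35}, {"x": 0, "y": 0, "z": 0, "wx": 0, "wy": 0, "wz": 0, "grip": 0.35}, {"x": 0, "y": 0, "z": 0, "wx": 0, "wy": 0, "wz": 0, "grip": 0.35}]'

```text
clock: 24.52
eef_pos: [404.3, -142.9, 89.7]
eef_rot: [3.141, 0.0, 2.186]
wrist_force: [1.0, -0.1, -0.4]
finger_gap: 33.1
```

```bash
python3 go.py 404.2 -143.2 8.5 125.2 4; python3 look.py s13 side 200 360 190 310
```

```text
from [ 404.3 -142.9   89.7] 125.3 dyaw -0.1
{"x": -0.0, "y": -0.0001, "z": 0.0203, "wz": 0.02}
{"x": -0.0, "y": -0.0001, "z": 0.0203, "wz": 0.02}
{"x": -0.0, "y": -0.0001, "z": 0.0203, "wz": 0.02}
{"x": -0.0, "y": -0.0001, "z": 0.0203, "wz": 0.02}
24.575 [ 404.1 -142.9   89.7] [1.7999e+02 1.0000e-02 1.2528e+02] [ 0.6  0.6 -0.6] 32.83716850934596
```

View pics/s13.png

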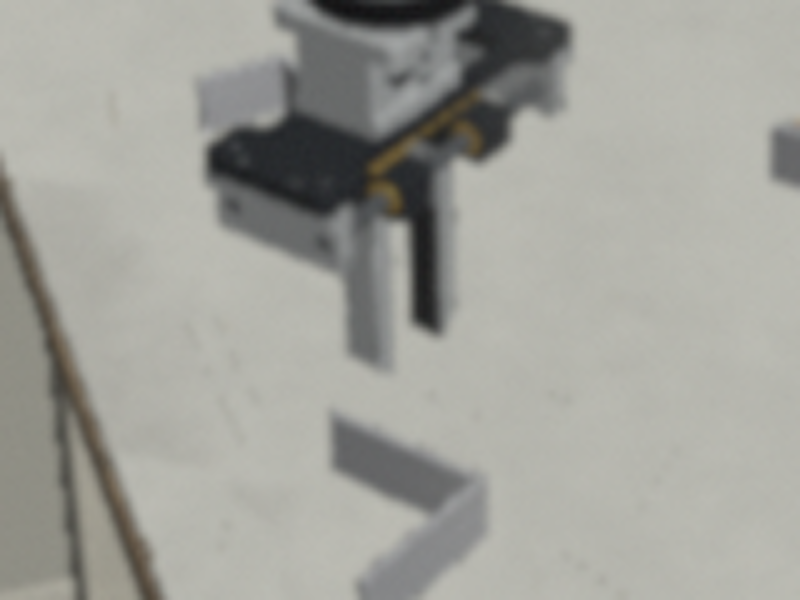

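The open fingers hang over the left wing (around (400,450)). I'll descend and close.

play_rows --commands '[{"x": 0, "y": 0, "z": 0.03, "wx": 0, "wy": 0, "wz": 0, "grip": 0.35}, {"x": 0, "y": 0, "z": 0.03, "wx": 0, "wy": 0, "wz": 0, "grip": 0.35}, {"x": 0, "y": 0, "z": 0.015, "wx": 0, "wy": 0, "wz": 0, "grip": 0.35}, {"x": 0, "y": 0, "z": 0.006, "wx": 0, "wy": 0, "wz": 0, "grip": 0.35}, {"x": 0, "y": 0, "z": 0, "wx": 0, "wy": 0, "wz": 0, "grip": 0.2}, {"x": 0, "y": 0, "z": 0, "wx": 0, "wy": 0, "wz": 0, "grip": 0.12}, {"x": 0, "y": 0, "z": 0, "wx": 0, "wy": 0, "wz": 0, "grip": 0.08}, {"x": 0, "y": 0, "z": 0, "wx": 0, "wy": 0, "wz": 0, "grip": 0.04}, {"x": 0, "y": 0, "z": 0, "wx": 0, "wy": 0, "wz": 0, "grip": 0}, {"x": 0, "y": 0, "z": 0, "wx": 0, "wy": 0, "wz": 0, "grip": 0}]' --squeeze 12

```text
clock: 25.82
eef_pos: [403.9, -143.3, 9.0]
eef_rot: [3.141, 0.001, 2.186]
wrist_force: [-0.4, 0.9, 6.0]
finger_gap: 4.8
```

```bash
python3 look.py s14 side 200 360 190 310
python3 - <<'E'
from h import *
import numpy as np
# target: origin 45 short of x_h=-14
H=np.radians(-9);h=np.array([np.cos(H),np.sin(H)]);o=np.array([741,-13.8])-(14+46)*h;u=np.radians(126)
print("target TCP",o-3.54*h+45*np.array([np.cos(u),np.sin(u)]))
E
```

```text
25.875 [ 403.9 -143.4    9. ] [1.7998e+02 3.0000e-02 1.2523e+02] [-1.1 -0.   6.3] 4.797591150338067
target TCP [651.79194649  32.54561066]
```

View pics/s14.png

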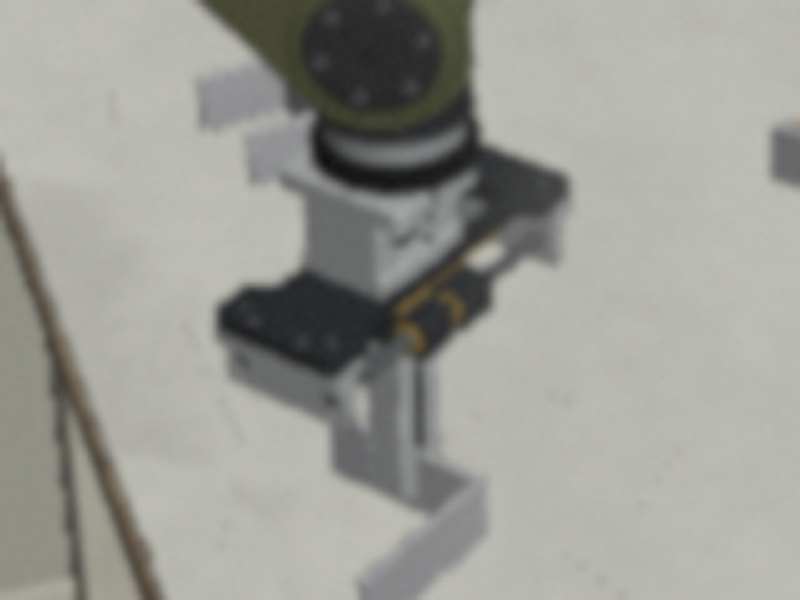

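Gripped (gap 4.8 mm) and standing. The slide is almost pure tool +y, 304 mm, with +0.8° of turn.

play_rows --commands '[{"x": 0, "y": 0.006, "z": 0, "wx": 0, "wy": 0, "wz": -0.04, "grip": 0}, {"x": 0, "y": 0.01, "z": 0, "wx": 0, "wy": 0, "wz": -0.04, "grip": 0}, {"x": 0, "y": 0.012, "z": 0, "wx": 0, "wy": 0, "wz": -0.04, "grip": 0}, {"x": 0, "y": 0.012, "z": 0, "wx": 0, "wy": 0, "wz": -0.04, "grip": 0}, {"x": 0, "y": 0.012, "z": 0, "wx": 0, "wy": 0, "wz": -0.04, "grip": 0}, {"x": 0, "y": 0.012, "z": 0, "wx": 0, "wy": 0, "wz": -0.04, "grip": 0}, {"x": 0, "y": 0.012, "z": 0, "wx": 0, "wy": 0, "wz": -0.04, "grip": 0}, {"x": 0, "y": 0.012, "z": 0, "wx": 0, "wy": 0, "wz": -0.04, "grip": 0}, {"x": 0, "y": 0.012, "z": 0, "wx": 0, "wy": 0, "wz": -0.04, "grip": 0}, {"x": 0, "y": 0.012, "z": 0, "wx": 0, "wy": 0, "wz": -0.04, "grip": 0}, {"x": 0, "y": 0.012, "z": 0, "wx": 0, "wy": 0, "wz": -0.04, "grip": 0}, {"x": 0, "y": 0.012, "z": 0, "wx": 0, "wy": 0, "wz": -0.04, "grip": 0}, {"x": 0, "y": 0.012, "z": 0, "wx": 0, "wy": 0, "wz": -0.04, "grip": 0}, {"x": 0, "y": 0.012, "z": 0, "wx": 0, "wy": 0, "wz": -0.04, "grip": 0}, {"x": 0, "y": 0.012, "z": 0, "wx": 0, "wy": 0, "wz": -0.04, "grip": 0}, {"x": 0, "y": 0.012, "z": 0, "wx": 0, "wy": 0, "wz": -0.04, "grip": 0}, {"x": 0, "y": 0.012, "z": 0, "wx": 0, "wy": 0, "wz": -0.04, "grip": 0}, {"x": 0, "y": 0.01, "z": 0, "wx": 0, "wy": 0, "wz": -0.04, "grip": 0}, {"x": 0, "y": 0.006, "z": 0, "wx": 0, "wy": 0, "wz": -0.04, "grip": 0}, {"x": 0, "y": 0, "z": 0, "wx": 0, "wy": 0, "wz": 0, "grip": 0}]'

```text
clock: 28.38
eef_pos: [576.7, -19.7, 9.1]
eef_rot: [3.14, 0.001, 2.199]
wrist_force: [2.5, 2.8, 4.6]
finger_gap: 4.9
```

```bash
python3 look.py s15 side 290 450 190 310; python3 go.py 651.8 32.5 9 126 8
```

```text
28.425 [576.6 -19.7   9.1] [1.7992e+02 5.0000e-02 1.2599e+02] [2.5 2.  4.8] 4.695359260425121
from [576.6 -19.7   9.1] 126.0 dyaw 0.0
{"x": -0.0002, "y": 0.0114, "z": 0.0, "wz": -0.0}
{"x": -0.0002, "y": 0.0114, "z": 0.0, "wz": -0.0}
{"x": -0.0002, "y": 0.0114, "z": 0.0, "wz": -0.0}
{"x": -0.0002, "y": 0.0114, "z": 0.0, "wz": -0.0}
{"x": -0.0002, "y": 0.0114, "z": 0.0, "wz": -0.0}
{"x": -0.0002, "y": 0.0114, "z": 0.0, "wz": -0.0}
{"x": -0.0002, "y": 0.0114, "z": 0.0, "wz": -0.0}
{"x": -0.0002, "y": 0.0114, "z": 0.0, "wz": -0.0}
```

View pics/s15.png

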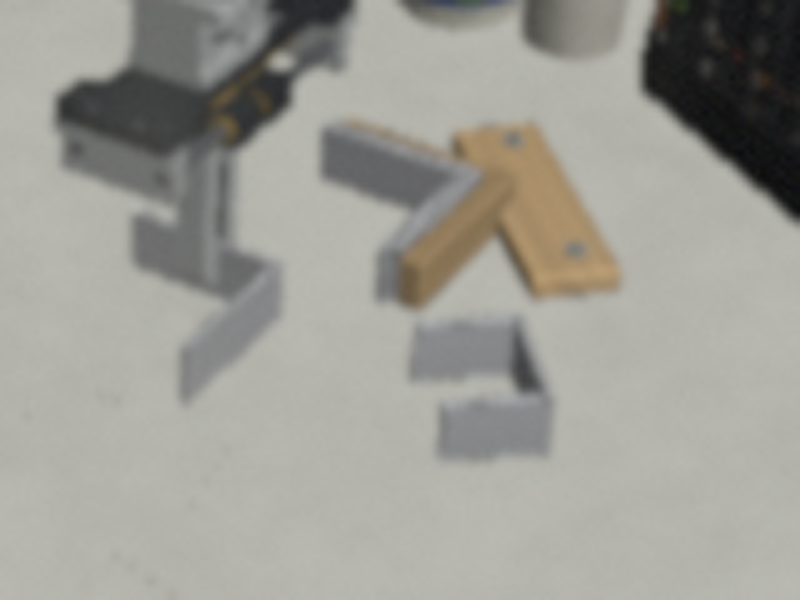

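Standing and parallel at (230,290). I'll finish the slide, release and rise.

play_rows --commands '[{"x": 0, "y": 0.008, "z": 0, "wx": 0, "wy": 0, "wz": 0, "grip": 0}, {"x": 0, "y": 0.012, "z": 0, "wx": 0, "wy": 0, "wz": 0, "grip": 0}, {"x": 0, "y": 0.012, "z": 0, "wx": 0, "wy": 0, "wz": 0, "grip": 0}, {"x": 0, "y": 0.012, "z": 0, "wx": 0, "wy": 0, "wz": 0, "grip": 0}, {"x": 0, "y": 0.012, "z": 0, "wx": 0, "wy": 0, "wz": 0, "grip": 0}, {"x": 0, "y": 0.012, "z": 0, "wx": 0, "wy": 0, "wz": 0, "grip": 0}, {"x": 0, "y": 0.01, "z": 0, "wx": 0, "wy": 0, "wz": 0, "grip": 0}, {"x": -0.001, "y": 0.008, "z": 0, "wx": 0, "wy": 0, "wz": 0, "grip": 0}, {"x": -0.001, "y": 0.005, "z": 0, "wx": 0, "wy": 0, "wz": 0, "grip": 0}, {"x": 0, "y": 0, "z": 0, "wx": 0, "wy": 0, "wz": 0, "grip": 0}, {"x": 0, "y": 0, "z": 0, "wx": 0, "wy": 0, "wz": 0, "grip": 0.1}, {"x": 0, "y": 0, "z": 0, "wx": 0, "wy": 0, "wz": 0, "grip": 0.18}, {"x": 0, "y": 0, "z": 0, "wx": 0, "wy": 0, "wz": 0, "grip": 0.18}, {"x": 0, "y": 0, "z": -0.02, "wx": 0, "wy": 0, "wz": 0, "grip": 0.18}, {"x": 0, "y": 0, "z": -0.03, "wx": 0, "wy": 0, "wz": 0, "grip": 0.18}, {"x": 0, "y": 0, "z": -0.02, "wx": 0, "wy": 0, "wz": 0, "grip": 0.1}, {"x": 0, "y": 0, "z": 0, "wx": 0, "wy": 0, "wz": 0, "grip": 0}]'

```text
clock: 30.55
eef_pos: [651.6, 32.0, 80.8]
eef_rot: [3.139, 0.002, 2.199]
wrist_force: [0.2, -0.7, -0.9]
finger_gap: 2.7
```

```bash
python3 look.py s16 side 290 450 190 310
python3 - <<'E'
import numpy as np
H=np.radians(-9);h=np.array([np.cos(H),np.sin(H)]);o=np.array([741,-13.8])
a=np.radians(126);b=np.radians(216);uL=np.array([np.cos(a),np.sin(a)]);uR=np.array([np.cos(b),np.sin(b)])
f=lambda xh,ka,kb:(o+xh*h+ka*uL+kb*uR).round(1)
print("flush now",f(-67,13.5,13.2),"enter",f(-67-22,13.5,13.2),"nested",f(-21,13.5,13.2))
print("ynudge contact nested",f(-21,25,13.2),"xnudge",f(-21,13.5,25))
E
python3 go.py 631 3.5 78 126 2
```

```text
30.6 [650.9  32.   79.1] [1.7996e+02 3.0000e-02 1.2599e+02] [0.3 0.4 0.2] 0.8544302793314085
flush now [ 6.562e+02 -2.000e-01] enter [634.5   3.3] nested [701.6  -7.4]
ynudge contact nested [694.9   2. ] xnudge [692.1 -14.3]
from [650.9  32.   79.1] 126.0 dyaw 0.0
{"x": -0.0057, "y": -0.0164, "z": 0.0006, "wz": -0.01}
{"x": -0.0057, "y": -0.0164, "z": 0.0006, "wz": -0.01}
```

View pics/s16.png

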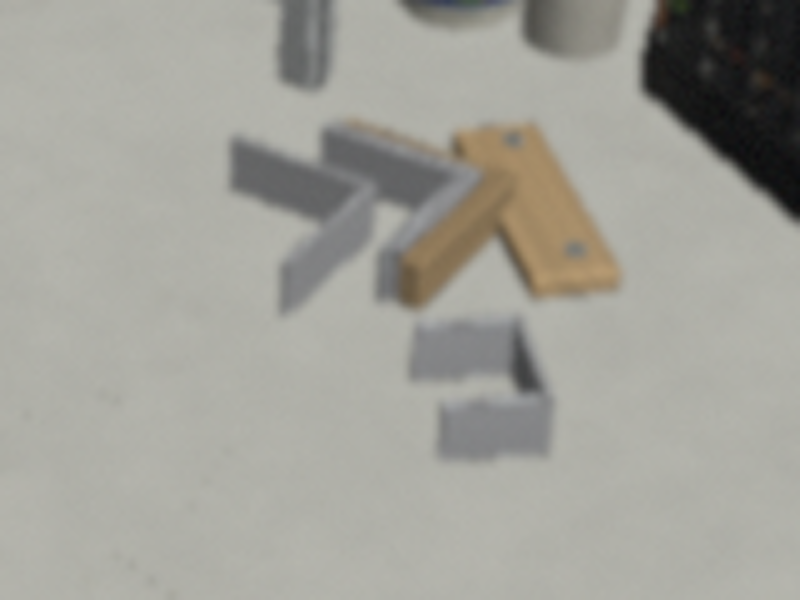

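Aligned and standing. Now I'll push from the inner corner.

play_rows --commands '[{"x": -0.0057, "y": -0.0164, "z": 0, "wx": 0, "wy": 0, "wz": 0, "grip": 0}, {"x": -0.0057, "y": -0.0164, "z": 0, "wx": 0, "wy": 0, "wz": 0, "grip": 0}, {"x": 0, "y": 0, "z": 0.03, "wx": 0, "wy": 0, "wz": 0, "grip": 0}, {"x": 0, "y": 0, "z": 0.03, "wx": 0, "wy": 0, "wz": 0, "grip": 0}, {"x": 0, "y": 0, "z": 0.01, "wx": 0, "wy": 0, "wz": 0, "grip": 0}, {"x": -0.005, "y": 0.005, "z": 0, "wx": 0, "wy": 0, "wz": 0, "grip": 0}, {"x": -0.005, "y": 0.005, "z": 0, "wx": 0, "wy": 0, "wz": 0, "grip": 0}, {"x": -0.004, "y": 0.004, "z": 0, "wx": 0, "wy": 0, "wz": 0, "grip": 0}, {"x": -0.003, "y": 0.003, "z": 0, "wx": 0, "wy": 0, "wz": 0, "grip": 0}, {"x": -0.003, "y": 0.003, "z": 0, "wx": 0, "wy": 0, "wz": 0, "grip": 0}, {"x": -0.004, "y": 0.004, "z": 0, "wx": 0, "wy": 0, "wz": 0, "grip": 0}, {"x": -0.004, "y": 0.004, "z": 0, "wx": 0, "wy": 0, "wz": 0, "grip": 0}, {"x": -0.005, "y": 0.005, "z": 0, "wx": 0, "wy": 0, "wz": 0, "grip": 0}, {"x": -0.005, "y": 0.005, "z": 0, "wx": 0, "wy": 0, "wz": 0, "grip": 0}, {"x": -0.004, "y": 0.004, "z": 0, "wx": 0, "wy": 0, "wz": 0, "grip": 0}, {"x": 0, "y": 0, "z": 0, "wx": 0, "wy": 0, "wz": 0, "grip": 0}]'

```text
clock: 32.6
eef_pos: [690.0, -5.9, 8.6]
eef_rot: [3.141, 0.0, 2.199]
wrist_force: [0.9, 0.8, -0.2]
finger_gap: 0.2
```

```bash
python3 look.py s17 side 290 450 190 310
```

```text
32.65 [689.7  -5.9   8.5] [180.     0.   125.99] [-0.6  0.3 -0.5] 0.7798416088446015
```

View pics/s17.png

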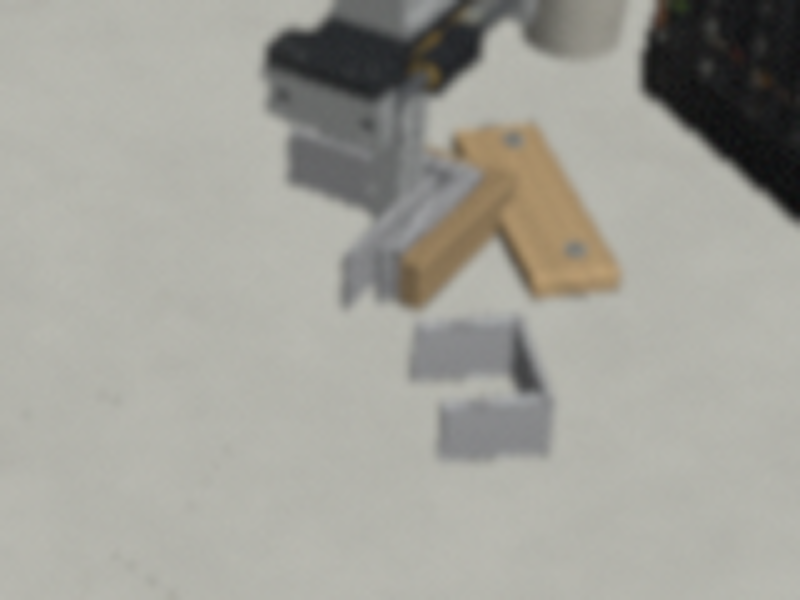

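play_rows --commands '[{"x": -0.002, "y": 0.002, "z": 0, "wx": 0, "wy": 0, "wz": 0, "grip": 0}, {"x": -0.002, "y": 0.002, "z": 0, "wx": 0, "wy": 0, "wz": 0, "grip": 0}, {"x": 0, "y": 0, "z": 0, "wx": 0, "wy": 0, "wz": 0, "grip": 0}]'

```text
clock: 33.02
eef_pos: [695.4, -6.8, 8.7]
eef_rot: [3.141, 0.0, 2.199]
wrist_force: [-0.3, 0.0, -0.1]
finger_gap: 0.4
```

play_rows --commands '[{"x": -0.001, "y": 0.001, "z": 0, "wx": 0, "wy": 0, "wz": 0, "grip": 0}, {"x": -0.001, "y": 0.001, "z": 0, "wx": 0, "wy": 0, "wz": 0, "grip": 0}]'

```text
clock: 33.28
eef_pos: [698.0, -7.1, 8.7]
eef_rot: [-3.142, -0.0, 2.199]
wrist_force: [-0.1, 0.8, 0.1]
finger_gap: 0.5
```

play_rows --commands '[{"x": -0.001, "y": 0.001, "z": 0, "wx": 0, "wy": 0, "wz": 0, "grip": 0}, {"x": 0, "y": 0, "z": 0, "wx": 0, "wy": 0, "wz": 0, "grip": 0}]'

```text
clock: 33.52
eef_pos: [699.6, -7.4, 8.7]
eef_rot: [3.141, 0.0, 2.199]
wrist_force: [-1.0, 0.6, -0.3]
finger_gap: 0.8
```

play_rows --commands '[{"x": -0.0006, "y": 0.0006, "z": 0, "wx": 0, "wy": 0, "wz": 0, "grip": 0}, {"x": 0, "y": 0, "z": 0, "wx": 0, "wy": 0, "wz": 0, "grip": 0}]'

```text
clock: 33.78
eef_pos: [700.3, -7.5, 8.7]
eef_rot: [3.141, 0.0, 2.199]
wrist_force: [-0.3, -0.2, 1.1]
finger_gap: 0.4
```

play_rows --commands '[{"x": -0.001, "y": 0.001, "z": 0, "wx": 0, "wy": 0, "wz": 0, "grip": 0}, {"x": 0, "y": 0, "z": 0, "wx": 0, "wy": 0, "wz": 0, "grip": 0}]'

```text
clock: 34.02
eef_pos: [701.4, -7.6, 8.7]
eef_rot: [-3.141, -0.001, 2.199]
wrist_force: [-4.9, 1.4, 2.2]
finger_gap: 0.4
```

play_rows --commands '[{"x": -0.0006, "y": 0.0006, "z": 0, "wx": 0, "wy": 0, "wz": 0, "grip": 0}, {"x": 0, "y": 0, "z": 0, "wx": 0, "wy": 0, "wz": 0, "grip": 0}]'

```text
clock: 34.28
eef_pos: [701.5, -7.5, 8.6]
eef_rot: [-3.14, -0.002, 2.199]
wrist_force: [-10.6, 2.2, 6.8]
finger_gap: 0.3
```

Contact at exactly the predicted spot. I'll do one gentle nudge on the left wing, as before, to be sure both wings seat.

play_rows --commands '[{"x": 0.003, "y": -0.003, "z": 0, "wx": 0, "wy": 0, "wz": 0, "grip": 0}, {"x": 0.004, "y": -0.003, "z": 0, "wx": 0, "wy": 0, "wz": 0, "grip": 0}, {"x": 0.01, "y": 0, "z": 0, "wx": 0, "wy": 0, "wz": 0, "grip": 0}, {"x": 0, "y": 0.003, "z": 0, "wx": 0, "wy": 0, "wz": 0, "grip": 0}, {"x": 0, "y": 0.0015, "z": 0, "wx": 0, "wy": 0, "wz": 0, "grip": 0}, {"x": 0, "y": 0, "z": 0, "wx": 0, "wy": 0, "wz": 0, "grip": 0}]'

```text
clock: 35.02
eef_pos: [691.5, 5.0, 8.6]
eef_rot: [3.141, 0.0, 2.199]
wrist_force: [0.0, 0.5, 0.5]
finger_gap: 0.4
```

play_rows --commands '[{"x": 0, "y": 0.001, "z": 0, "wx": 0, "wy": 0, "wz": 0, "grip": 0}, {"x": 0, "y": 0, "z": 0, "wx": 0, "wy": 0, "wz": 0, "grip": 0}]'

```text
clock: 35.28
eef_pos: [692.2, 5.5, 8.6]
eef_rot: [-3.142, 0.0, 2.199]
wrist_force: [0.1, -0.5, 0.3]
finger_gap: 0.5
```

play_rows --commands '[{"x": 0, "y": 0.001, "z": 0, "wx": 0, "wy": 0, "wz": 0, "grip": 0}, {"x": 0, "y": 0, "z": 0, "wx": 0, "wy": 0, "wz": 0, "grip": 0}]'

```text
clock: 35.52
eef_pos: [692.6, 5.8, 8.6]
eef_rot: [-3.141, -0.0, 2.199]
wrist_force: [-3.7, -3.5, 1.8]
finger_gap: 1.0
```

play_rows --commands '[{"x": 0, "y": 0.001, "z": 0, "wx": 0, "wy": 0, "wz": 0, "grip": 0}, {"x": 0, "y": 0, "z": 0, "wx": 0, "wy": 0, "wz": 0, "grip": 0}]'

```text
clock: 35.78
eef_pos: [692.6, 5.9, 8.6]
eef_rot: [-3.138, -0.001, 2.199]
wrist_force: [-12.3, -6.6, 5.4]
finger_gap: 0.4
```

play_rows --commands '[{"x": 0, "y": -0.006, "z": 0, "wx": 0, "wy": 0, "wz": 0, "grip": 0}, {"x": 0, "y": -0.01, "z": 0, "wx": 0, "wy": 0, "wz": 0, "grip": 0}, {"x": 0, "y": 0, "z": -0.04, "wx": 0, "wy": 0, "wz": 0, "grip": 0}, {"x": 0, "y": 0, "z": -0.06, "wx": 0, "wy": 0, "wz": 0, "grip": 0}, {"x": 0.04, "y": -0.03, "z": 0, "wx": 0, "wy": 0, "wz": 0, "grip": 0}, {"x": 0.04, "y": -0.03, "z": 0, "wx": 0, "wy": 0, "wz": 0, "grip": 0}, {"x": 0.04, "y": -0.04, "z": 0, "wx": 0, "wy": 0, "wz": 0, "grip": 0}, {"x": 0.03, "y": -0.03, "z": 0, "wx": 0, "wy": 0, "wz": 0, "grip": 0}, {"x": 0, "y": 0, "z": 0, "wx": 0, "wy": 0, "wz": 0, "grip": 0}]'

```text
clock: 36.9
eef_pos: [485.4, 42.6, 109.1]
eef_rot: [3.141, 0.0, 2.2]
wrist_force: [0.2, -0.4, 0.5]
finger_gap: 0.5
```

```bash
python3 look.py t18 top 290 370 175 235; python3 look.py s18 side 310 420 200 282; python3 inner.py pics/top0.npz pics/t12.npz pics/t18.npz
python3 - <<'E'
from meas import *
def edge(f):
    P,m,C=topseg(np.load(f)["d"],zmin=20,box=((600,800),(-130,130))); 
    return cv2.medianBlur(max(C,key=lambda c:c[2][4])[1].astype(np.uint8),3)
M=[edge(f"pics/{n}.npz") for n in("top0","t12","t18")]
for rng in((309,326),(333,343)):
    o=[np.mean([int(np.nonzero(k[180:220,x])[0].max()) for x in range(*rng) if k[180:220,x].any()]) for k in M]
    print(rng,o)
E
python3 meas.py pics/t18.npz
```

```text
36.95 [487.1  42.4 109.3] [1.7992e+02 5.0000e-02 1.2601e+02] [ 0.4 -0.3 -0.1] 0.44998826047651475
37.0 [487.8  42.2 109.2] [1.7992e+02 5.0000e-02 1.2599e+02] [ 0.7 -0.2 -0.2] 0.19287546328459235
pics/top0.npz [729.6 -12.4] -8.83 89.6 hold xy -12.0 -0.3
pics/t12.npz [722.8 -11.6] -8.95 89.2 hold xy -18.8 -0.6
pics/t18.npz [716.4 -10.4] -8.58 88.2 hold xy -25.4 -0.4
(309, 326) [np.float64(18.941176470588236), np.float64(21.11764705882353), np.float64(23.235294117647058)]
(333, 343) [np.float64(23.6), np.float64(26.5), np.float64(29.4)]
pix [326.7 203.4] n 500 z 33.2 mean [694.3  -8. ] rect [690.7  -5.8] [144.3  67. ] 81.8
   V [727.5 -28.1] -18.47 ang 96.8 [8.6 8.9]
pix [382.3 211.1] n 139 z 34.8 mean [ 673.1 -169.2] rect [ 664.4 -166.1] [70.6 57.2] 76.9
   V [ 749.7 -210.6] -25.7 ang 34.8 [6.1 9.8]
pix [259.8 293.9] n 132 z 34.3 mean [431.6 182.1] rect [426.4 179.4] [54.1 71.3] 10.3
   V [626.2 217.5] 10.79 ang 17.5 [8.8 7.4]
```

View pics/t18.png

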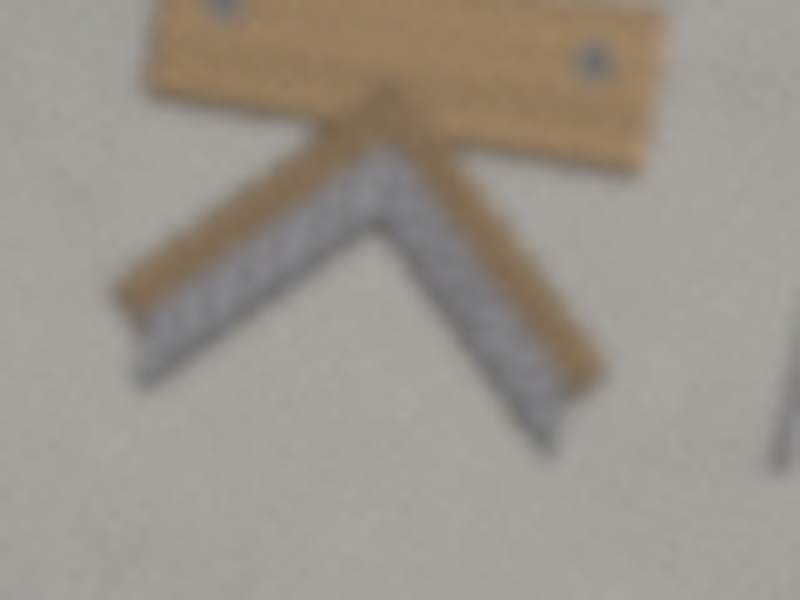

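View pics/s18.png

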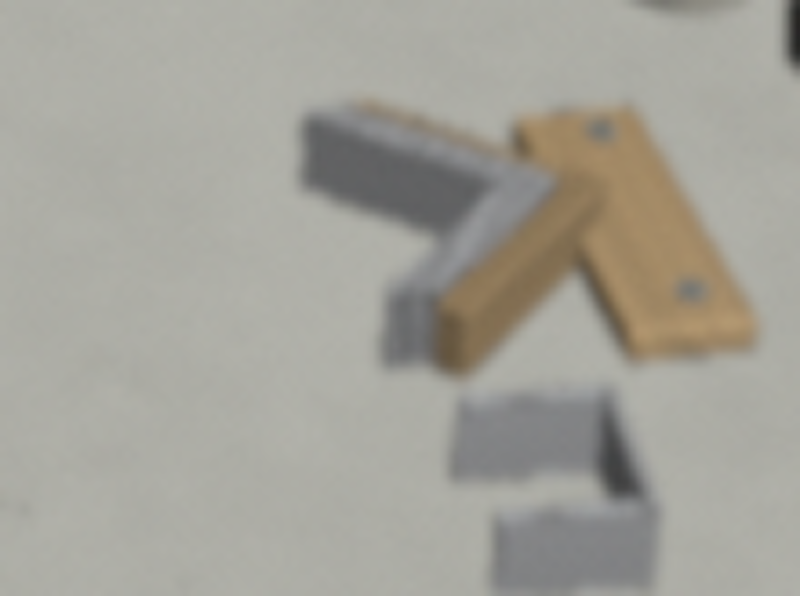

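The top view shows both wings stacked with no dark gap. The per-wing steps are 2.2 then 2.1 px on the left and 2.9 then 2.9 px on the right, so equal spacing. The channel is at about (664,−166) and the spare channel hasn't moved. I'll hand it in.

```bash
python3 -c "
from cell import manip
print(manip.sign_off())"
```

```text
the job is handed in; nothing more can be done
None
```

I slid the blocking channel off to the right of the holder, then nested both loose angles in the fixed angle, and handed the job in at 37.0 s. The arm was clear of everything at the end.

**How it was done:**
- **Channel:** I pushed it sideways from inside its flange, then forwards from inside its web. It ended about 52 mm behind and 162 mm to the right of the holder's origin, so its nearest side is about 125 mm out and clear of the holder's 75 mm.
- **Angles:** I slid each one along the worktop by a light grip on one wing, released it short of the holder, and pushed it home from its inner corner.

**Last checks:**
- **Nesting:** In the top view, the inner corner moved about 6.8 mm for the first angle and 6.6 mm for the second, against 7 mm nominal. The wing edges stepped evenly and no gap was visible. These measurements are good to about 1–2 mm.
- **Standing:** All pieces were upright in the side view.
- **Spare channel:** It measured at its original position to within 0.2 mm. I did not re-measure the tape, screwdriver or cutters, but the arm did not work near them.

**What went wrong or disagreed:**
- **First push:** The first angle stopped with about a 2.5 mm gap on its left wing. The wrist force peaked near 78 N, under the 120 N limit. A sideways nudge closed the gap, and I finished the second angle the same way with gentler steps.
- **Finger width:** The fingers turned out about 27 mm wide rather than the 16 mm I had assumed from the pads, which caused that off-centre push.

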